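# Load the lantern battery into its spring-lid charging case

## Robot

A 7-joint arm with a two-finger parallel gripper is mounted at the origin on the work surface. World frame = base frame: x ahead of the robot, y to its left, z up, the work surface at z = 0. Lengths are in m, angles in rad, forces in N, time in s.
With the tool pointing down it reaches from about 0.4 to 0.85 m from the base axis. Payload 4.5 kg.
Tool frame: the origin (TCP) lies midway between the tips of the shut fingers; the grasp point (between the pads) lies 19 mm behind it (robot.grip_depth is the distance from the TCP to the grasp point, in m); z points along the fingers, x is the direction in which the jaws open and shut, and the axes are right-handed (so a half turn about z gives the same grasp; the last joint's range is limited). The gripper opens to 88 mm and grips with 3 to 60 N. Pads are 18 mm wide; open, the fingers measure 123 mm over their backs; the gripper's body (75 mm by 187 mm) begins 45 mm behind the grasp point.
Start: joints at [1.271, 0.689, -0.195, 1.565, 0.157, 0.902, -0.215], TCP at [0.205, -0.591, 0.239] pointing down, gripper open.
Joint ranges: [-3.01, 3.01], [-0.46, 2.08], [-1.47, 1.51], [0.13, 2.56], [-1, 4.14], [0.04, 2.09], [-2.66, 2.66]. Speed limits (rad/s): [2.57, 2.57, 3.14, 3.14, 3.14, 3.14, 3.14].

## Interface

Orientations are given as a 3x3 rotation matrix whose columns are the frame's x, y, z axes.
In Python, from plant import status, vision, robot gives the robot as it stands.
- The arm moves only by the tool play_rows, never from a script. Its argument "moves" is a list of rows, each a list of 7 numbers: the turn, a rotation vector about the tool's x, y, z in rad, then the shift along the tool's x, y, z in mm, then the finger opening in mm, from 0 to 88.1. A call has 1 to 20 rows; each row shifts and turns the pose as measured when the row begins, along the tool's axes as they then stand; what a row does not reach is not made up. A row lasts 1/12 s, in which the tool goes at most 41.7 mm and 7.16 degrees, less where a joint would pass 70% of its speed; a pose out of reach is approached as far as the arm can. A call is refused whole if a number of a shift passes 41.7 or a number of a turn 0.125, either way. A call with a gripper value outside its range is refused whole. The fingers move at their own pace and stop on an object; the grip force is fixed at half the most. Time passes only in rows, so rows that do not move let the fingers close. It gives the time, the measured TCP pose, the force and the opening at its end, in the units of the state.
- status.read_state(): the state, without advancing time (a new reading comes with each control period).
- vision.camera(name): name is "scene" or "side" or "wrist"; returns a dict with "img" (384x512x3 uint8, red, green, blue), "intrinsics" (3x3 intrinsics, pixels), "k1" (the pictures are not rectified: a ray, as slopes to the right and down, at radius r is drawn at 1 + k1 r^2 times it, then the intrinsics apply), "world_from_camera" (4x4, takes a point from camera to world coordinates); the wrist camera has in their place "T_tool_cam" (4x4, takes a point from camera to tool coordinates, whose origin is the TCP and whose axes are the tool frame's). Camera axes: x right, y down, z forward; pixel columns grow to the right and rows downward; lengths in m; the calibration is good to about 2 mm. A picture is of the moment at which its call begins: read the wrist's pose just before it. There is no depth.
- robot.sign_off(): hands the job in, once; it reports no verdict.
Trained networks look in the newest picture that a camera, given by its name, has taken for a name from the list of things; names that differ only in an ending like _2 or _b are one class to them, and where a whole thing is asked for, a point or a joint stands for the part that bears it (a point fixed in the world has none). Each returns a list of dicts, best first, with "confidence" (0 to 1); they miss things now and then, are a little off and sometimes report something else, mostly with a low value. They report only what shows in the picture. A call takes as long as a camera call. They do not tell look-alikes from the thing itself.
- vision.trace(label, camera): "pixels" (384x512 bool, what is visible of it) and "box" ([left, top, right, bottom] in pixels, round what is visible of it).
The state is a dict: "clock": time; "q": joint angles; "joint_vel": joint speeds; "joint_torque": joint torques, N m; "ee_pos": TCP position; "tool_rot": TCP orientation; "force": force on the tool from outside, world axes, zero at the start; "torque": the same for the moment, N m; "gripper_width": opening from 0.0 (shut) to 1.0 (fully open).
Only numpy, scipy, OpenCV 4.12 (cv2) and the standard library are available. Lean on these libraries where they do the work, as an engineer would, in place of code of your own. Each camera call takes 0.05 s, during which the arm holds its last target.

## Task

Put the lantern's battery on charge: press the orange thumb latch so that the case's sprung lid pops open, tip the battery so that its yellow contact face is up, and set it (do not drop it) flat into the case with that face up. Then snap the lid fully shut so that the latch holds it, without slamming or forcing it, let go, and leave the other things on the table where they are.

Things in the scene. Friction and masses are not known exactly. Their poses are not given: they have to be found in the camera images.
- case: Charging case, fixed: an open black tub 128 mm long (its x), 78 mm wide (y), 30 mm high, walls 5 mm, inner floor 8 mm above the table, compartment 118 x 68 mm. Origin at the centre of its underside, z up. The latch is at its -x end, the lid's hinge at its +x end. The battery's long side goes along the case's x, either way round.
- case_seat (a point): Where the battery's centre lies when it is properly in the case with its contact face up: on the case's vertical centre line, 32 mm above the table. Axes as the case.
- lid (a joint): Hinge angle of the blue lid, rad: 0 shut, 1.8 fully open (leaning back past upright). A spring always drives it open (about 2 N at the free end). A deep cover, 128 x 78 mm; shut, its top is 69 mm and its ceiling 65 mm above the table. Pressing the free end down the last 2 cm takes about 8 to 12 N until its front bar snaps under the latch hook; it then stays at 0 to 0.02.
- lid_edge (a point): Point on the lid's outer top surface, on its centre line, 16 mm from the free (latch) end and 112 mm from the hinge axis along the lid. It moves with the lid; axes as the case's when shut: z is the outward normal of the top, -x runs from the hinge to the free end.
- lid_hinge (a point): On the lid's hinge axis, mid-width, 30 mm above the table at the case's +x end; the axis runs along the case's y. The lid's outer top surface lies 39 mm from this axis, along the lid's z.
- latch (a joint): Angle of the orange thumb latch, rad: 0 at rest (holding), 0.35 fully pressed against its stop. A spring returns it. The lid is set free between 0.1 and 0.3.
- latch_pad (a point): Where to press: on top of the latch's flat pad (42 mm long, 36 mm wide, sticking out beyond the case's -x end), 40 mm outward of its pivot, 112 mm from the case's origin along its -x, 35 mm above the table at rest. Press down: 6 to 13 mm, about 2 to 3 N. The hook stands between the pad and the lid, up to 57 mm above the table.
- battery: Grey block 110 mm (its x) by 48 mm (y) by 60 mm (z), about 0.4 kg, origin at its centre; its +y face is yellow with three brass strips. At the start it stands on the mat with z up (60 mm high), the yellow face upright and facing roughly away from the robot. It must end with +y up (60 mm wide, 48 mm high). Pushed on the yellow face near the top, it tips over its far lower edge.
- contact_face (a point): Centre of the battery's yellow face.
- mat: Thin rubber mat fixed to the table under the battery, 240 mm (x) by 260 mm (y), 3 mm thick, grippy (friction about 1). Origin at the centre of its underside.
- stove: Blue canister stove, 108 mm wide, 145 mm high; origin at the centre of its underside.
- bowl: Heavy blue ceramic bowl, 150 mm across, 60 mm high; origin at the centre of its underside.
- cup_outer: Outer of two nested metal cups, 90 mm across, 85 mm high (the inner one rises to about 100 mm); origin at the centre of its underside.
- jar: Jar with a red cap, 60 mm across, 85 mm high; origin at the centre of its underside.
- tongs: Steel tongs lying flat, 250 mm long along their own x, 60 mm wide, 20 mm high; origin at their middle on the table.
- lantern: Green lantern, 100 mm across, 190 mm high; origin at the centre of its underside.
Not all that is in view belongs to the job. Leave any blue, green or pink look-alike of the battery alone.

How it is judged:
By the outcome, as a careful person would: the job done as asked, in the order asked, and still so for the second after the job is handed in, with the robot touching nothing.
It also fails if it takes over 70 s, if anything falls off the work surface, if the arm or the gripper's body presses on something with over 40 N, if the wrist force passes 120 N, or if a joint passes its speed limit or range.

## Working session

There is one attempt and no reset: what is moved stays moved. The work goes in short steps, Python scripts to look and compute and a tool call to move; the robot and the scene stay as the last step left them, time stands still between calls to the robot, and variables do not carry over. Pictures are saved under pics/ and viewed, and the job is handed in when it is done.

Besides the shell and the picture viewer there is one more tool, called by a JSON object that holds its "fn" and its "kwargs", one argument or row to a line. play_rows: Moves the arm, as the interface text tells. Its arguments: {"type":"object","properties":{"moves":{"type":"array"}},"required":["moves"]}

```bash
ls; mkdir -p pics; python3 - <<'E'
from plant import status, vision, robot
import cv2
s=status.read_state()
for k,v in s.items(): print(k,v)
print(robot.grip_depth)
for n in ["scene","side","wrist"]:
    c=vision.camera(n)
    cv2.imwrite(f"pics/{n}0.png",c["img"][:,:,::-1])
    print(n,c["intrinsics"],c["k1"],c.get("world_from_camera",c.get("T_tool_cam")))
E
```

```text
pics
clock 0.0
q [ 1.27078181  0.6899888  -0.19453961  1.56630743  0.15730502  0.90254033
 -0.2151218 ]
joint_vel [ 0.00128545 -0.00118596 -0.000422    0.00052047 -0.00049389 -0.00144187
 -0.00086139]
joint_torque [ 1.66017999e-04 -5.27568305e+01 -1.26660537e+00 -1.53429508e+01
 -5.25419740e-02  6.42418177e-03  1.45852537e-04]
ee_pos [ 0.20453808 -0.58991835  0.23791746]
tool_rot [[ 3.27725217e-01 -9.44772808e-01 -7.23776558e-04]
 [-9.44771283e-01 -3.27725992e-01  1.70224740e-03]
 [-1.84543745e-03  1.25933908e-04 -9.99998289e-01]]
force [ 0.60296995 -0.54794666  0.32300288]
torque [-0.04378583  0.01155517 -0.00673234]
gripper_width 1.001316376974899
0.0187
scene [[480.55205547   0.         244.46715807]
 [  0.         480.55205547 194.63415483]
 [  0.           0.           1.        ]] -0.2000018101183993 [[ 0.82417498  0.48480396 -0.29274687  0.97488627]
 [ 0.56623526 -0.71511248  0.40986799 -0.62424809]
 [-0.01064132 -0.50356654 -0.86389091  1.43609967]
 [ 0.          0.          0.          1.        ]]
side [[347.02905114   0.         256.36146505]
 [  0.         347.02905114 192.09999813]
 [  0.           0.           1.        ]] -0.09853517843109169 [[-0.93532668 -0.26199796  0.2377416   0.27555044]
 [-0.35342662  0.72220973 -0.59456095  0.6308119 ]
 [-0.01592554 -0.64013293 -0.76809909  0.90467879]
 [ 0.          0.          0.          1.        ]]
wrist [[318.71386188   0.         259.12956073]
 [  0.         318.71386188 196.19699086]
 [  0.           0.           1.        ]] 0.02036635312578744 [[ 9.99999968e-01 -2.54446964e-04  1.51837658e-05  6.07831992e-04]
 [ 2.35695091e-04  9.45699770e-01  3.25041365e-01 -8.57663461e-02]
 [-9.70650722e-05 -3.25041350e-01  9.45699800e-01 -1.46147519e-01]
 [ 0.00000000e+00  0.00000000e+00  0.00000000e+00  1.00000000e+00]]
```

View pics/scene0.png

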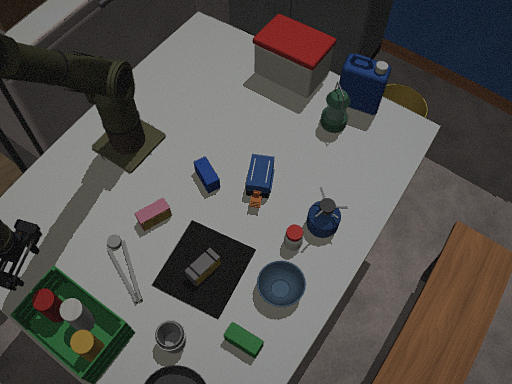

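View pics/side0.png

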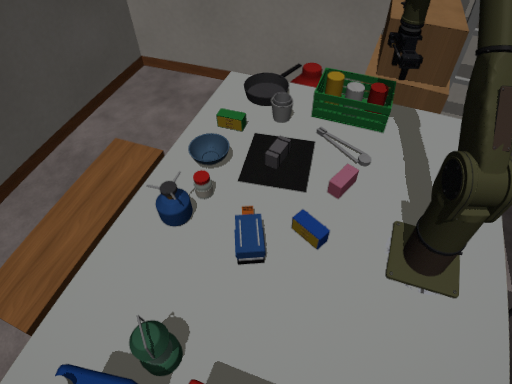

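View pics/wrist0.png

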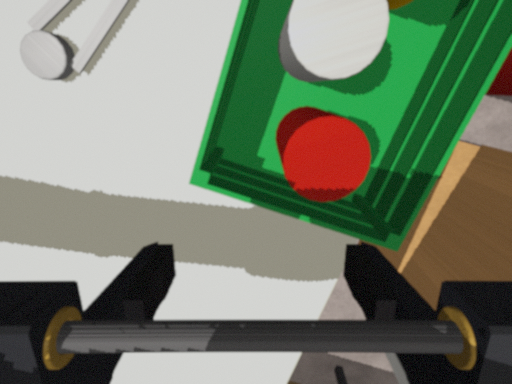

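The scene view shows the case (blue lid, 260,175) with its orange latch at (256,199), and the grey battery on the black mat at (202,266). The look-alikes are blue (207,174), pink (153,214) and green (244,339). I'll enlarge crops and run the networks.

```bash
cat > h.py <<'E'
from plant import status, vision, robot
import cv2, numpy as np
def cam(n):
    s=status.read_state() if n=="wrist" else None
    c=vision.camera(n)
    if n=="wrist":
        T=np.eye(4);T[:3,:3]=s["tool_rot"];T[:3,3]=s["ee_pos"]
        c["world_from_camera"]=T@c["T_tool_cam"]
    return c
def proj(c,P):
    P=np.atleast_2d(P);W=np.linalg.inv(c["world_from_camera"])
    p=P@W[:3,:3].T+W[:3,3]; x=p[:,:2]/p[:,2:]
    x=x*(1+c["k1"]*(x**2).sum(1,keepdims=True)); K=c["intrinsics"]
    return x@K[:2,:2].T+K[:2,2]
def ray(c,uv):
    K=c["intrinsics"]; y=(np.atleast_2d(uv)-K[:2,2])/np.diag(K)[:2]; x=y.copy()
    for _ in range(20): x=y/(1+c["k1"]*(x**2).sum(1,keepdims=True))
    d=np.c_[x,np.ones(len(x))]@c["world_from_camera"][:3,:3].T
    return c["world_from_camera"][:3,3],d
def onz(c,uv,z):
    o,d=ray(c,uv); return o+d*((z-o[2])/d[:,2])[:,None]
def crop(c,box,f,name):
    l,t,r,b=box; cv2.imwrite("pics/"+name,cv2.resize(c["img"][t:b,l:r,::-1],None,fx=f,fy=f,interpolation=cv2.INTER_CUBIC))
E
python3 - <<'E'
from h import *
for n in ["scene","side"]:
    c=cam(n)
    for lab in ["case","lid","latch","battery","contact_face","mat","stove","bowl","cup_outer","jar","tongs","lantern"]:
        for r in vision.trace(lab,n)[:4]:
            m=r["pixels"]; ys,xs=np.nonzero(m)
            print(n,lab,round(r["confidence"],2),np.round(r["box"]),len(xs),xs.mean().round(1),ys.mean().round(1), onz(c,[xs.mean(),ys.mean()],0.03).round(3)[0])
    crop(c,(150,210,290,330) if n=="scene" else (225,110,330,190),5 if n=="scene" else 7,n+"_bat.png")
    crop(c,(190,130,330,240) if n=="scene" else (190,180,330,280),5,n+"_case.png")
E
```

```text
scene case 0.57 [246. 154. 273. 208.] 1105 259.2 179.0 [0.505 0.123 0.03 ]
scene lid 0.86 [246. 156. 275. 190.] 812 259.9 172.7 [0.493 0.146 0.03 ]
scene latch 0.53 [249. 190. 260. 207.] 147 255.4 199.5 [0.539 0.048 0.03 ]
scene latch 0.36 [185. 246. 220. 287.] 774 202.4 266.9 [ 0.538 -0.247  0.03 ]
scene latch 0.22 [247. 156. 274. 188.] 824 259.7 173.0 [0.493 0.144 0.03 ]
scene battery 0.94 [190. 162. 219. 193.] 566 206.6 174.2 [0.342 0.037 0.03 ]
scene battery 0.91 [134. 196. 172. 231.] 708 153.0 214.0 [ 0.288 -0.191  0.03 ]
scene battery 0.72 [184. 248. 219. 287.] 768 202.5 266.4 [ 0.537 -0.246  0.03 ]
scene battery 0.64 [223. 321. 264. 354.] 807 243.3 339.4 [ 0.773 -0.364  0.03 ]
scene contact_face 0.84 [223. 321. 266. 356.] 768 243.4 339.7 [ 0.774 -0.364  0.03 ]
scene contact_face 0.78 [186. 249. 221. 285.] 696 202.7 266.3 [ 0.537 -0.245  0.03 ]
scene contact_face 0.64 [192. 156. 222. 193.] 603 206.3 173.8 [0.341 0.038 0.03 ]
scene contact_face 0.59 [138. 197. 172. 230.] 686 152.9 214.0 [ 0.288 -0.191  0.03 ]
scene mat 0.75 [150. 223. 253. 320.] 5209 203.8 269.0 [ 0.545 -0.25   
[... 1699 characters left out ...]

side contact_face 0.56 [264. 136. 291. 168.] 583 277.3 152.3 [ 0.541 -0.248  0.03 ]
side mat 0.67 [241. 134. 314. 194.] 2822 278.3 164.6 [ 0.518 -0.19   0.03 ]
side stove 0.9 [155. 176. 196. 227.] 1270 173.5 204.6 [0.779 0.094 0.03 ]
side bowl 0.68 [189. 128. 228. 166.] 1060 208.7 148.7 [ 0.785 -0.181  0.03 ]
side cup_outer 0.68 [270. 100. 296. 125.] 320 281.6 112.4 [ 0.599 -0.477  0.03 ]
side jar 0.79 [192. 172. 214. 199.] 409 202.5 184.9 [ 0.727 -0.014  0.03 ]
side tongs 0.86 [317. 127. 370. 165.] 294 347.6 149.2 [ 0.304 -0.352  0.03 ]
side lantern 0.76 [130. 317. 183. 374.] 2234 155.1 347.2 [0.605 0.502 0.03 ]
side lantern 0.24 [272.  99. 295. 119.] 279 281.6 112.1 [ 0.6   -0.479  0.03 ]
```

View pics/scene_bat.png

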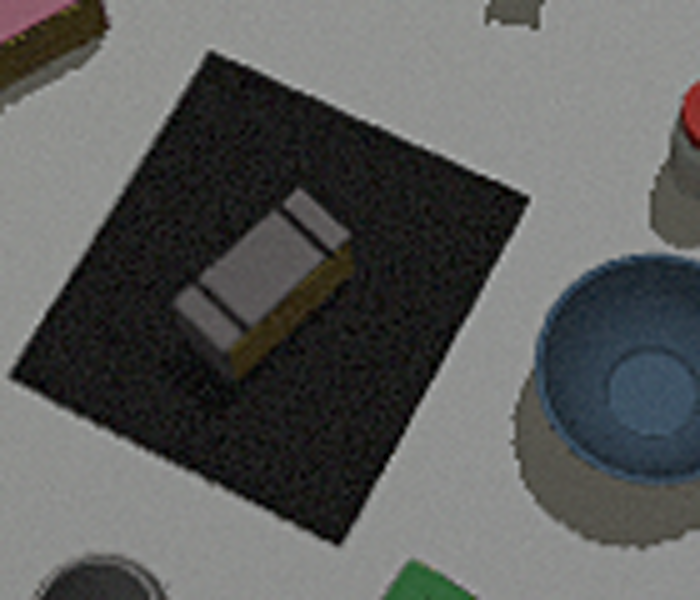

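View pics/side_bat.png

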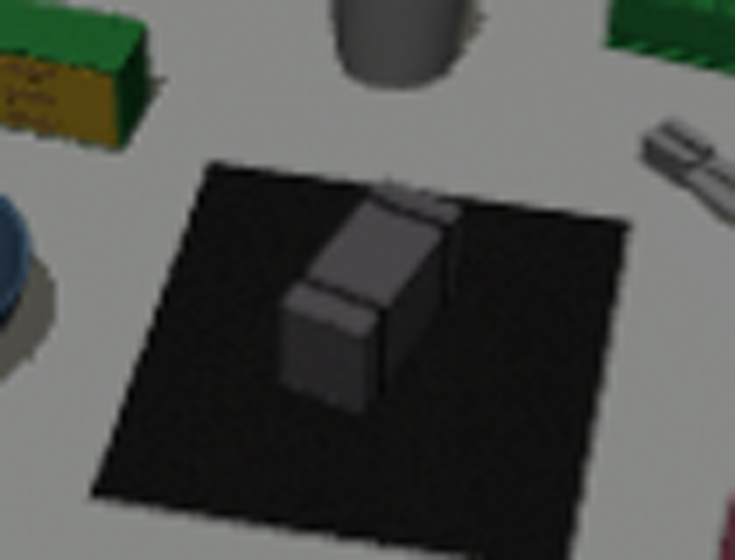

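View pics/scene_case.png

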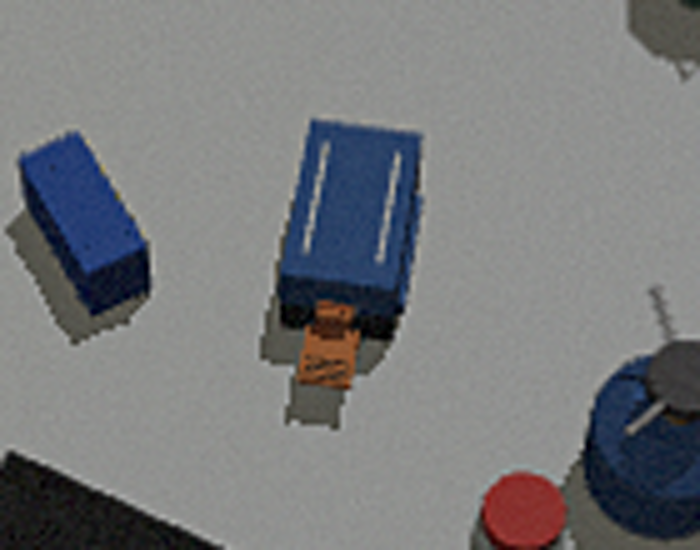

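View pics/side_case.png

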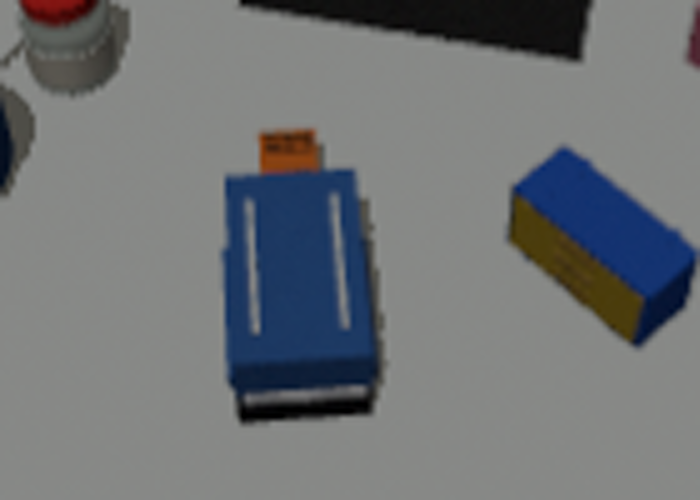

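The grey battery at scene (202,266) / side (277,152) is the one meant: it is on the mat and its yellow face points toward +x, away from the robot. The other three are blue, pink and green. Next I'll fit poses from corners.

```bash
cat >> h.py <<'E'
from scipy.optimize import least_squares
def fit(obs,x0):
    # obs: list of (cam, localpts Nx3, uv Nx2); pose x,y,yaw
    def f(p):
        R=np.array([[np.cos(p[2]),-np.sin(p[2]),0],[np.sin(p[2]),np.cos(p[2]),0],[0,0,1]])
        return np.concatenate([(proj(c,np.array(l)@R.T+[p[0],p[1],0])-uv).ravel() for c,l,uv in obs])
    r=least_squares(f,x0); return r.x,f(r.x).reshape(-1,2)
E
python3 - <<'E'
from h import *
sc=cam("scene");sd=cam("side")
S=lambda a,o,f:np.array(a)/f+np.array(o)
bs=S([(297,188),(352,236),(232,352),(175,302),(233,380)],(150,210),5)
bd=S([(285,298),(375,325),(462,212),(385,182),(283,385),(365,412)],(225,110),7)
# case
cs=S([(311,121),(422,133),(405,293),(281,274)],(190,130),5)
cd=S([(226,177),(356,170),(375,358),(232,365)],(190,180),5)
# top corners lid local: hinge +x end
L=lambda x,y,z:[x,y,z]
# scene image: up-left back.. determine world pts
print(onz(sc,cs,.069).round(3)); print(onz(sd,cd,.069).round(3))
print(onz(sc,bs,.063).round(3)); print(onz(sd,bd[:4],.063).round(3))
E
```

```text
[[0.442 0.173 0.069]
 [0.511 0.208 0.069]
 [0.571 0.093 0.069]
 [0.495 0.059 0.069]]
[[0.562 0.09  0.069]
 [0.491 0.058 0.069]
 [0.437 0.175 0.069]
 [0.509 0.206 0.069]]
[[ 0.527 -0.192  0.063]
 [ 0.575 -0.199  0.063]
 [ 0.559 -0.302  0.063]
 [ 0.511 -0.296  0.063]
 [ 0.57  -0.316  0.063]]
[[ 0.569 -0.2    0.063]
 [ 0.521 -0.197  0.063]
 [ 0.505 -0.291  0.063]
 [ 0.549 -0.3    0.063]]
```

```bash
python3 - <<'E'
from h import *
sc=cam("scene");sd=cam("side")
S=lambda a,o,f:np.array(a)/f+np.array(o)
bs=S([(297,188),(352,236),(232,352),(175,302),(233,380)],(150,210),5)
bd=S([(285,298),(375,325),(462,212),(385,182),(283,385),(365,412)],(225,110),7)
cs=S([(311,121),(422,133),(405,293),(281,274)],(190,130),5)
cd=S([(226,177),(356,170),(375,358),(232,365)],(190,180),5)
a,b,z=.055,.024,.063
ls=[(-a,-b,z),(-a,b,z),(a,b,z),(a,-b,z),(a,b,.003)]
ld=[(-a,b,z),(-a,-b,z),(a,-b,z),(a,b,z),(-a,b,.003),(-a,-b,.003)]
for o in ([(sc,ls,bs)],[(sd,ld,bd)],[(sc,ls,bs),(sd,ld,bd)]):
    p,r=fit(o,[.54,-.247,-1.71]); print("bat",p.round(4),np.degrees(p[2]).round(1),np.abs(r).max().round(2),r.round(1).tolist())
a,b,z=.064,.039,.069
ls=[(a,b,z),(a,-b,z),(-a,-b,z),(-a,b,z)]
ld=[(-a,-b,z),(-a,b,z),(a,b,z),(a,-b,z)]
for o in ([(sc,ls,cs)],[(sd,ld,cd)],[(sc,ls,cs),(sd,ld,cd)]):
    p,r=fit(o,[.5,.133,2.03]); print("case",p.round(4),np.degrees(p[2]).round(1),np.abs(r).max().round(2),r.round(1).tolist())
c,s=np.cos(p[2]),np.sin(p[2])
P=np.array([p[0]-.112*c,p[1]-.112*s,.035]); print("pad",P,proj(sc,P),proj(sd,P))
E
```

```text
bat [ 0.542  -0.2463 -1.7307] -99.2 1.28 [[0.6, -0.9], [0.5, -0.8], [-1.2, 0.3], [-0.6, 0.0], [0.6, 1.3]]
bat [ 0.5364 -0.2485 -1.7272] -99.0 1.35 [[-0.1, 0.4], [-0.8, 1.2], [0.8, -1.3], [-0.0, -1.3], [0.1, -0.0], [0.2, 0.8]]
bat [ 0.5392 -0.2472 -1.715 ] -98.3 1.77 [[-0.5, -1.3], [-0.5, -1.3], [-1.8, 0.1], [-1.3, 0.0], [0.0, 1.1], [-0.9, 0.6], [-1.5, 1.3], [-0.2, -1.4], [-1.1, -1.2], [-0.7, 0.2], [-0.5, 0.8]]
case [0.5049 0.1332 2.0259] 116.1 0.85 [[0.0, -0.1], [0.2, 0.1], [-0.8, -0.5], [0.7, 0.5]]
case [0.4994 0.1324 1.9967] 114.4 0.22 [[0.0, 0.1], [0.2, -0.1], [-0.2, -0.2], [0.1, 0.2]]
case [0.5016 0.1328 2.0104] 115.2 2.04 [[-0.5, -0.6], [-0.4, -0.1], [-2.0, -0.7], [-0.4, -0.1], [-1.0, 0.2], [-0.9, -0.3], [-0.7, -0.5], [-0.4, 0.2]]
pad [0.54929108 0.03144519 0.035     ] [[255.07918897 203.7185333 ]] [[246.69523244 208.69790473]]
```

{"fn": "play_rows", "kwargs": {
  "moves": [
    [0,0,0,-13,-15,0,0],
    [0,0,0,-26,-29,-1,0],
    [0,0,0,-26,-29,-1,0],
    [0,0,0,-26,-29,-1,0],
    [0,0,0,-26,-29,-1,0],
    [0,0,0,-26,-29,-1,0],
    [0,0,0,-26,-29,-1,0],
    [0,0,0,-26,-29,-1,0],
    [0,0,0,-26,-29,-1,0],
    [0,0,0,-26,-29,-1,0],
    [0,0,0,-26,-29,-1,0],
    [0,0,0,-26,-29,-1,0],
    [0,0,0,-26,-29,-1,0],
    [0,0,0,-26,-29,-1,0],
    [0,0,0,-26,-29,-1,0],
    [0,0,0,-26,-29,-1,0],
    [0,0,0,-26,-29,-1,0],
    [0,0,0,-13,-15,0,0]
  ]
}}

```text
clock: 3.15
ee_pos: [0.5433, 0.0051, 0.2525]
tool_rot: [[0.312, -0.95, 0.007], [-0.95, -0.312, -0.009], [0.011, -0.004, -1.0]]
force: [1.1, 0.5, 0.2]
gripper_width: 0.007
```

```bash
python3 - <<'E'
from h import *
s=status.read_state(); print(s["q"].round(3),s["clock"])
E
```

```text
[-0.024  0.558 -0.123  1.806  0.107  0.777 -1.458] 3.15
```

{"fn": "play_rows", "kwargs": {
  "moves": [
    [0,0,-0.121,0,0,0,0],
    [0,0,-0.121,0,0,0,0],
    [0,0,-0.121,0,0,0,0],
    [0,0,-0.121,0,0,0,0],
    [0,0,-0.121,0,0,0,0],
    [0,0,-0.121,0,0,0,0],
    [0,0,-0.121,0,0,0,0],
    [0,0,-0.121,0,0,0,0],
    [0,0,-0.121,0,0,0,0],
    [0,0,-0.121,0,0,0,0],
    [0,0,-0.121,0,0,0,0],
    [0,0,-0.121,0,0,0,0],
    [0,0,-0.121,0,0,0,0],
    [0,0,-0.121,0,0,0,0],
    [0,0,0,0,0,0,0]
  ]
}}

```text
clock: 4.4
ee_pos: [0.5484, 0.0167, 0.254]
tool_rot: [[0.878, 0.478, 0.015], [0.478, -0.878, -0.004], [0.011, 0.011, -1.0]]
force: [-0.9, -0.6, -0.0]
gripper_width: 0.005
```

```bash
python3 - <<'E'
from h import *
s=status.read_state(); print(s["q"].round(3),s["clock"])
c=cam("wrist"); cv2.imwrite("pics/w1.png",c["img"][:,:,::-1]); np.save("w1.npy",c,allow_pickle=True)
E
```

```text
[ 0.265  0.62  -0.636  1.78   0.475  0.883 -0.088] 4.4
```

View pics/w1.png

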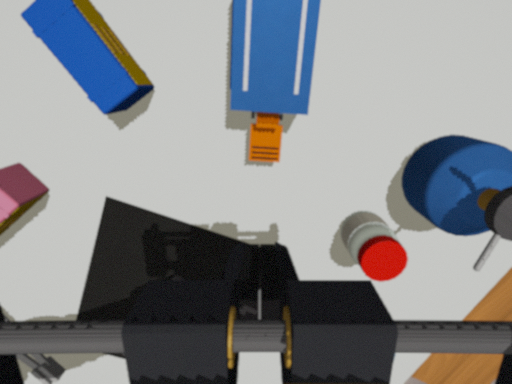

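```bash
python3 - <<'E'
from h import *
c=np.load("w1.npy",allow_pickle=True).item(); crop(c,(215,60,335,180),5,"w1c.png")
E
```

```text
(no output)
```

View pics/w1c.png

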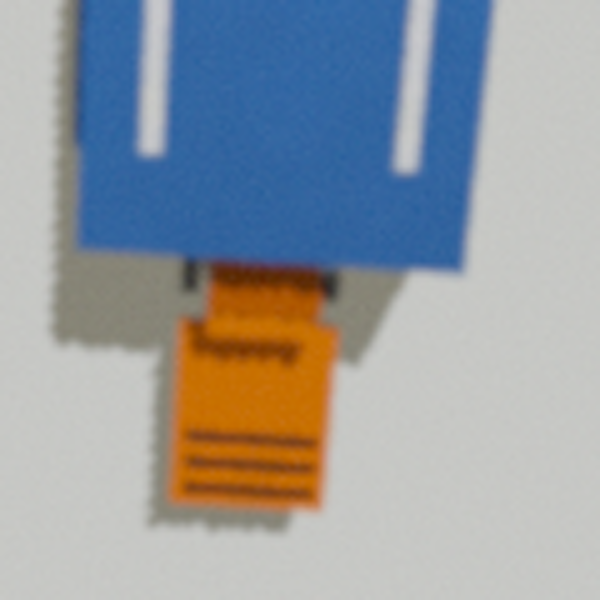

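```bash
python3 - <<'E'
from h import *
c=np.load("w1.npy",allow_pickle=True).item()
A=onz(c,[(230.6,109),(307.6,114)],.069); print(A.round(4),np.linalg.norm(A[0]-A[1]))
B=onz(c,[(231.4,60),(313.8,60)],.069); print(B.round(4), [np.degrees(np.arctan2(*(B[i]-A[i])[[1,0]])).round(1) for i in (0,1)])
w=A[0]-A[1]; print("yaw from front edge",np.degrees(np.arctan2(w[1],w[0]))-90)
P=onz(c,[(248.6,160.6),(279.4,162)],.035); print(P.round(4),np.linalg.norm(P[0]-P[1]))
p,r=fit([(c,[(-.064,.039,.069),(-.064,-.039,.069)],np.array([(230.6,109),(307.6,114)]))],[.5,.133,2.01])
print(p.round(4),np.degrees(p[2]),r)
d=np.array([np.cos(p[2]),np.sin(p[2])])
print("pad end dist",(p[:2]-P.mean(0)[:2])@d, "pad pt",p[:2]-.112*d)
print("front mid",A.mean(0), "decoded pad mid",P.mean(0))
E
```

```text
[[0.4966 0.0578 0.069 ]
 [0.5669 0.0905 0.069 ]] 0.07750165599857255
[[0.4771 0.0983 0.069 ]
 [0.546  0.1358 0.069 ]] [np.float64(115.8), np.float64(114.8)]
yaw from front edge -245.1035791098856
[[0.5402 0.0125 0.035 ]
 [0.5727 0.0282 0.035 ]] 0.03601396375970959
[0.5049 0.1322 2.0053] 114.89363796627303 [[-0.24590575 -0.00778688]
 [ 0.24834577  0.02813765]]
pad end dist 0.12317995604931306 pad pt [0.55199892 0.0306132 ]
front mid [0.53178623 0.07416106 0.069     ] decoded pad mid [0.5564462  0.02035189 0.035     ]
```

{"fn": "play_rows", "kwargs": {
  "moves": [
    [0.015,0.01,0,10,-11,0,0],
    [0.105,0,0,0,0,0,0],
    [0.105,0,0,0,0,0,0],
    [0.105,0,0,0,0,0,0],
    [0.105,0,0,0,0,0,0],
    [0.105,0,0,0,0,0,0],
    [0,0,0,0,0,0,0],
    [0,0,0,0,9,16,0],
    [0,0,0,0,18,31,0],
    [0,0,0,0,18,31,0],
    [0,0,0,0,18,31,0],
    [0,0,0,0,18,31,0],
    [0,0,0,0,0,0,0]
  ]
}}

```text
clock: 5.53
ee_pos: [0.5633, 0.0572, 0.0943]
tool_rot: [[0.889, 0.408, -0.209], [0.457, -0.753, 0.473], [0.035, -0.516, -0.856]]
force: [-0.8, -0.7, 0.2]
gripper_width: 0.005
```

```bash
cat > tt.py <<'E'
# world delta -> tool
import sys
from h import *
s=status.read_state(); R=s["tool_rot"]
t=np.array([float(v) for v in sys.argv[1:4]])
print("q",s["q"].round(2),"clk",s["clock"],"pos",s["ee_pos"].round(4),"F",s["force"].round(1))
print("delta tool mm",((R.T@(t-s["ee_pos"]))*1000).round(1),"down",R[2].round(3)*-1,"tool y az",np.degrees(np.arctan2(R[1,1],R[0,1])).round(1))
E
python3 tt.py 0.552 0.031 0.035
```

```text
q [ 0.48  1.08 -0.79  1.62  0.23  0.84  0.27] clk 5.5333 pos [0.5633 0.0572 0.0943] F [-0.8 -0.7  0.2]
delta tool mm [-24.2  45.7  40.8] down [-0.035  0.516  0.856] tool y az -61.6
```

{"fn": "play_rows", "kwargs": {
  "moves": [
    [0,0,0,-8,14,2,0],
    [0,0,0,-8,12,8,0],
    [0,0,0,-8,10,12,0],
    [0,0,0,0,0,0,0]
  ]
}}

```text
clock: 5.87
ee_pos: [0.554, 0.0303, 0.0595]
tool_rot: [[0.888, 0.413, -0.204], [0.459, -0.754, 0.469], [0.04, -0.51, -0.859]]
force: [0.1, -0.5, -1.7]
gripper_width: 0.002
```

```bash
python3 tt.py 0.552 0.031 0.035
```

```text
q [ 0.52  1.12 -0.77  1.65  0.27  0.8   0.3 ] clk 5.8667 pos [0.554  0.0303 0.0595] F [ 0.1 -0.5 -1.7]
delta tool mm [-2.5 11.1 21.8] down [-0.04   0.51   0.859] tool y az -61.3
```

{"fn": "play_rows", "kwargs": {
  "moves": [
    [0,0,0,-1,3,7,0],
    [0,0,0,-1,3,6,0],
    [0,0,0,0,3,5,0],
    [0,0,0,0,2,3,0],
    [0,0,0,0,2,3,0]
  ]
}}

```text
clock: 6.28
ee_pos: [0.5569, 0.0295, 0.0358]
tool_rot: [[0.889, 0.415, -0.194], [0.456, -0.757, 0.468], [0.048, -0.505, -0.862]]
force: [-1.0, -3.6, 1.2]
gripper_width: 0.005
```

```bash
python3 tt.py 0.552 0.031 0.025
```

```text
q [ 0.51  1.16 -0.75  1.65  0.29  0.76  0.31] clk 6.2833 pos [0.5569 0.0295 0.0358] F [-1.  -3.6  1.2]
delta tool mm [-4.1  2.3 11. ] down [-0.048  0.505  0.862] tool y az -61.3
```

{"fn": "play_rows", "kwargs": {
  "moves": [
    [0,0,0,-1,1,3,0],
    [0,0,0,-1,1,3,0],
    [0,0,0,-1,1,3,0],
    [0,0,0,0,1,2,0]
  ]
}}

```text
clock: 6.62
ee_pos: [0.5569, 0.0291, 0.0238]
tool_rot: [[0.89, 0.416, -0.187], [0.453, -0.759, 0.467], [0.052, -0.501, -0.864]]
force: [-1.0, -2.2, 3.5]
gripper_width: 0.002
```

```bash
python3 tt.py 0.552 0.031 0.025; python3 - <<'E'
from h import *
c=cam("side"); crop(c,(170,140,330,270),5,"side1.png")
E
```

```text
q [ 0.51  1.17 -0.74  1.65  0.3   0.74  0.31] clk 6.6167 pos [0.5569 0.0291 0.0238] F [-1.  -2.2  3.5]
delta tool mm [-3.4 -4.1  0.8] down [-0.052  0.501  0.864] tool y az -61.3
```

View pics/side1.png

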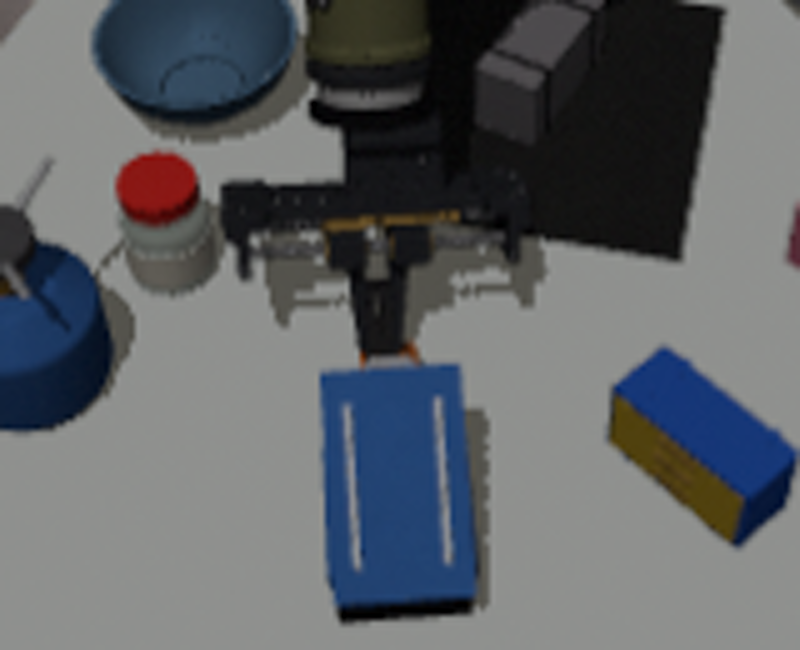

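{"fn": "play_rows", "kwargs": {
  "moves": [
    [0,0,0,-1,1,2,0],
    [0,0,0,-1,1,2,0],
    [0,0,0,0,0,0,0],
    [0,0,0,0,0,0,0]
  ]
}}

```text
clock: 7.0
ee_pos: [0.5569, 0.0291, 0.0229]
tool_rot: [[0.89, 0.417, -0.184], [0.452, -0.758, 0.469], [0.056, -0.501, -0.863]]
force: [0.6, -2.0, 1.7]
gripper_width: 0.005
```

```bash
python3 tt.py 0.552 0.031 0.025; python3 - <<'E'
from h import *
c=cam("side"); crop(c,(170,140,330,270),5,"side2.png")
E
```

```text
q [ 0.51  1.17 -0.74  1.65  0.3   0.73  0.31] clk 7.0 pos [0.5569 0.0291 0.0229] F [ 0.6 -2.   1.7]
delta tool mm [-3.4 -4.5 -0. ] down [-0.056  0.501  0.863] tool y az -61.2
```

View pics/side2.png

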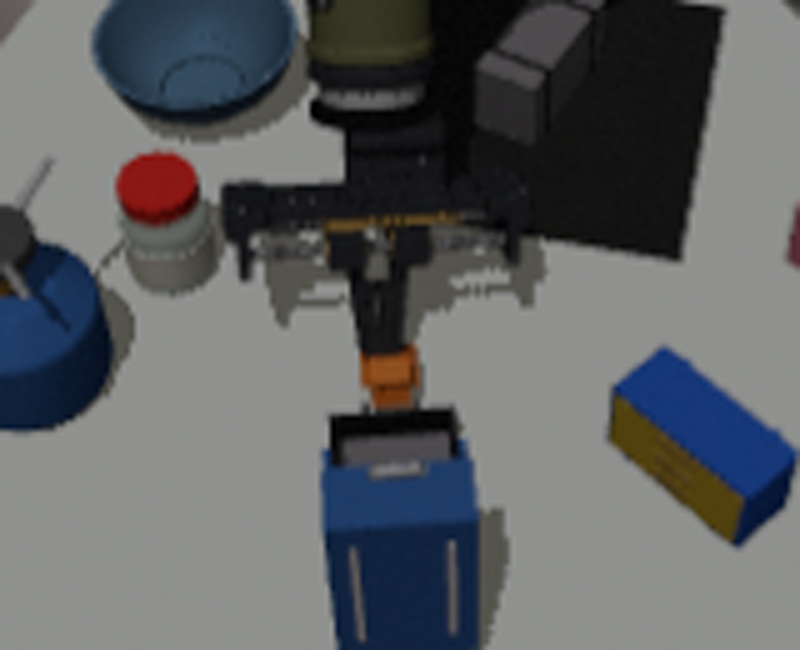

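The side view shows the lid popped open, with the open tub at (390,430) in the crop. I'll retract, straighten and go to the battery.

{"fn": "play_rows", "kwargs": {
  "moves": [
    [0,0,0,0,0,-15,0],
    [0,0,0,0,0,-35,0],
    [0,0,0,0,0,-35,0],
    [0,0,0,0,0,-35,0],
    [-0.105,0,0,0,0,-30,0],
    [-0.105,0,0,0,0,-20,0],
    [-0.105,0,0,0,0,0,0],
    [-0.105,0,0,0,0,0,0],
    [-0.1,0,0,0,0,0,0],
    [0,0,0.11,0,0,0,0],
    [0,0,0.11,0,0,0,0],
    [0,0,0.11,0,0,0,0],
    [0,0,0.11,0,0,0,0],
    [0,0,0.11,0,0,0,0],
    [0,0,0.1,0,0,0,0],
    [0,0,0,0,0,0,0]
  ]
}}

```text
clock: 8.38
ee_pos: [0.5796, -0.0371, 0.1694]
tool_rot: [[0.981, -0.192, 0.039], [-0.193, -0.981, 0.033], [0.032, -0.04, -0.999]]
force: [0.0, -0.5, -0.2]
gripper_width: 0.004
```

```bash
python3 tt.py 0.61 -0.257 0.2;  python3 - <<'E'
from h import *
s=status.read_state(); print(s["tool_rot"].round(3))
E
```

```text
q [ 0.2   0.72 -0.34  1.8   0.33  0.63 -0.51] clk 8.3833 pos [ 0.5796 -0.0371  0.1694] F [ 0.  -0.5 -0.2]
delta tool mm [ 73.3 208.5 -36.6] down [-0.032  0.04   0.999] tool y az -101.1
[[ 0.981 -0.192  0.039]
 [-0.193 -0.981  0.033]
 [ 0.032 -0.04  -0.999]]
```

{"fn": "play_rows", "kwargs": {
  "moves": [
    [-0.04,-0.032,-0.045,8,20,-5,0],
    [0,0,0,13,36,-6,0],
    [0,0,0,13,38,-6,0],
    [0,0,0,13,38,-6,0],
    [0,0,0,13,38,-6,0],
    [0,0,0,12,36,-4,0],
    [0,0,0,0,5,0,0],
    [0,0,0,0,0,0,0]
  ]
}}

```text
clock: 9.05
ee_pos: [0.6205, -0.2556, 0.1965]
tool_rot: [[0.994, -0.107, -0.012], [-0.107, -0.994, 0.006], [-0.013, -0.005, -1.0]]
force: [-0.4, 1.1, -0.5]
gripper_width: 0.004
```

```bash
python3 tt.py 0.61 -0.257 0.2; python3 - <<'E'
from h import *
c=cam("wrist"); cv2.imwrite("pics/w2.png",c["img"][:,:,::-1]); np.save("w2.npy",c,allow_pickle=True)
E
```

```text
q [ 0.52  0.83 -0.4   1.43  0.35  0.97 -0.07] clk 9.05 pos [ 0.6205 -0.2556  0.1965] F [-0.4  1.1 -0.5]
delta tool mm [-10.3   2.5  -3.4] down [0.013 0.005 1.   ] tool y az -96.1
```

View pics/w2.png

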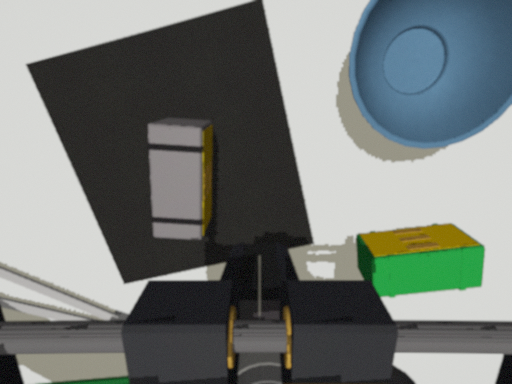

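```bash
python3 - <<'E'
from h import *
c=np.load("w2.npy",allow_pickle=True).item(); crop(c,(130,100,240,260),4,"w2c.png")
E
```

```text
(no output)
```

View pics/w2c.png

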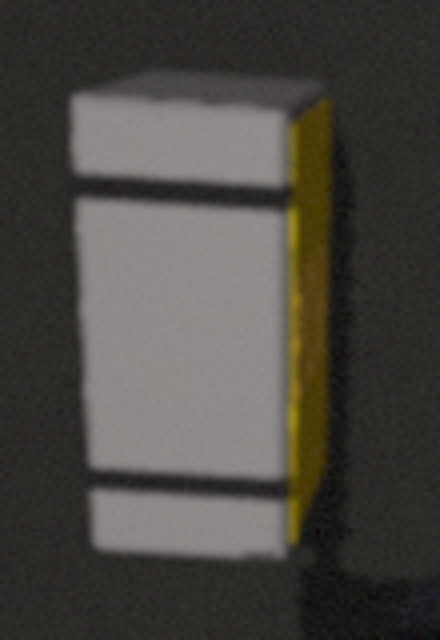

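```bash
python3 - <<'E'
from h import *
c=np.load("w2.npy",allow_pickle=True).item()
uv=np.array([(70,94),(290,108),(292,556),(92,552)])/4+[130,100]
a,b,z=.055,.024,.063
print(onz(c,uv,z).round(4))
p,r=fit([(c,[(-a,-b,z),(-a,b,z),(a,b,z),(a,-b,z)],uv)],[.54,-.247,-1.71]);print(p.round(4),np.degrees(p[2]),r.round(1).tolist())
u=np.array([-np.sin(p[2]),np.cos(p[2])]); print(u, p[:2]+.06*u, "tipped",p[:2]-.054*u)
E
```

```text
[[ 0.5298 -0.1904  0.063 ]
 [ 0.5766 -0.1983  0.063 ]
 [ 0.5595 -0.3042  0.063 ]
 [ 0.5113 -0.2982  0.063 ]]
[ 0.5443 -0.248  -1.7345] -99.37950052600902 [[-0.5, -0.7], [0.3, -0.8], [-0.2, 1.8], [0.4, 0.1]]
[ 0.98663053 -0.16297297] [ 0.60346768 -0.25776458] tipped [ 0.4909918  -0.23918567]
```

{"fn": "play_rows", "kwargs": {
  "moves": [
    [0.005,-0.013,0.057,-8,2,20,0],
    [0,0,0,-4,1,38,0],
    [0,0,0,0,0,38,0],
    [0,0,0,0,0,30,0],
    [0,0,0,0,0,12,0],
    [0,0,0,0,0,0,0]
  ]
}}

```text
clock: 9.6
ee_pos: [0.6063, -0.2423, 0.0551]
tool_rot: [[0.989, -0.146, -0.022], [-0.146, -0.989, 0.021], [-0.025, -0.017, -1.0]]
force: [-0.5, -0.4, -0.5]
gripper_width: 0.006
```

```bash
python3 tt.py 0.608 -0.258 0.055
```

```text
q [ 0.49  0.99 -0.33  1.56  0.42  0.7  -0.18] clk 9.6 pos [ 0.6063 -0.2423  0.0551] F [-0.5 -0.4 -0.5]
delta tool mm [ 4.  15.3 -0.2] down [0.025 0.017 1.   ] tool y az -98.4
```

{"fn": "play_rows", "kwargs": {
  "moves": [
    [0,0,0.015,0,15,0,0],
    [0,0,0,-7,0,0,0],
    [0,0,0,-7,0,0,0],
    [0,0,0,-5,0,0,0],
    [0,0,0,-5,0,0,0],
    [0,0,0,-5,0,0,0],
    [0,0,0,-5,0,0,0]
  ]
}}

```text
clock: 10.18
ee_pos: [0.5741, -0.2524, 0.0636]
tool_rot: [[0.987, -0.158, -0.01], [-0.158, -0.987, 0.018], [-0.013, -0.017, -1.0]]
force: [0.3, 0.8, -0.4]
gripper_width: 0.005
```

```bash
python3 tt.py 0.56 -0.25 0.055; python3 - <<'E'
from h import *
c=cam("scene"); crop(c,(150,210,290,330),5,"s3.png")
E
```

```text
q [ 0.52  0.94 -0.32  1.65  0.43  0.63 -0.19] clk 10.1833 pos [ 0.5741 -0.2524  0.0636] F [ 0.3  0.8 -0.4]
delta tool mm [-14.2  -0.    8.8] down [0.013 0.017 1.   ] tool y az -99.1
```

View pics/s3.png

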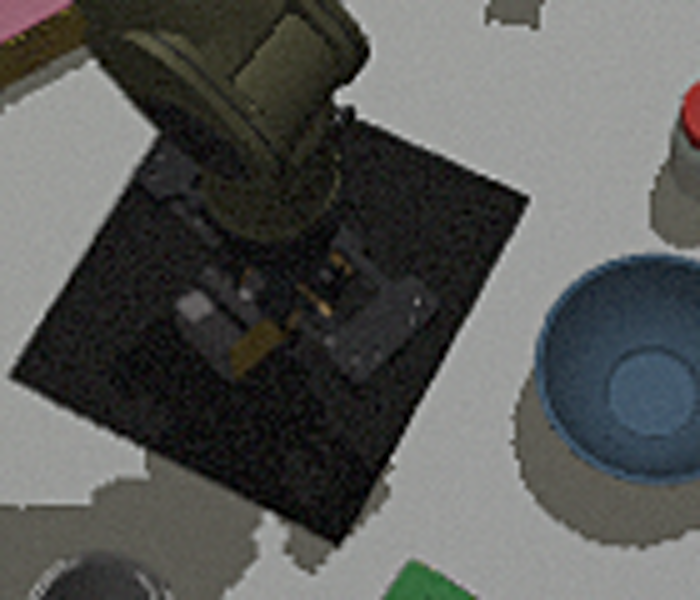

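{"fn": "play_rows", "kwargs": {
  "moves": [
    [0.01,-0.01,0,12,0,2,0],
    [0,0,0,6,0,7,0],
    [0,0,0,0,0,3,0],
    [0,0,0,0,0,0,0]
  ]
}}

```text
clock: 10.57
ee_pos: [0.5992, -0.257, 0.0592]
tool_rot: [[0.987, -0.158, -0.001], [-0.158, -0.987, 0.025], [-0.005, -0.024, -1.0]]
force: [-0.6, 0.2, 1.5]
gripper_width: 0.001
```

{"fn": "play_rows", "kwargs": {
  "moves": [
    [0.02,0,0,0,0,8,0],
    [0,0,0,-6,0,1,0],
    [0,0,0,-6,0,1,0],
    [0,0,0,-5,0,1,0],
    [0,0,0,-5,0,1,0]
  ]
}}

```text
clock: 10.98
ee_pos: [0.5757, -0.2526, 0.046]
tool_rot: [[0.987, -0.159, 0.003], [-0.158, -0.986, 0.047], [-0.004, -0.047, -0.999]]
force: [2.8, -0.2, 3.0]
gripper_width: 0.005
```

{"fn": "play_rows", "kwargs": {
  "moves": [
    [-0.02,0,0,-4,0,-2,0],
    [-0.02,0,0,-4,0,-2,0],
    [0,0,0,-4,0,-2,0]
  ]
}}

```text
clock: 11.23
ee_pos: [0.5639, -0.2509, 0.053]
tool_rot: [[0.987, -0.159, 0.001], [-0.159, -0.987, 0.004], [-0.0, -0.004, -1.0]]
force: [0.3, -1.0, 2.1]
gripper_width: 0.006
```

```bash
python3 - <<'E'
from h import *
c=cam("wrist"); cv2.imwrite("pics/w3.png",c["img"][:,:,::-1])
E
```

```text
(no output)
```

View pics/w3.png

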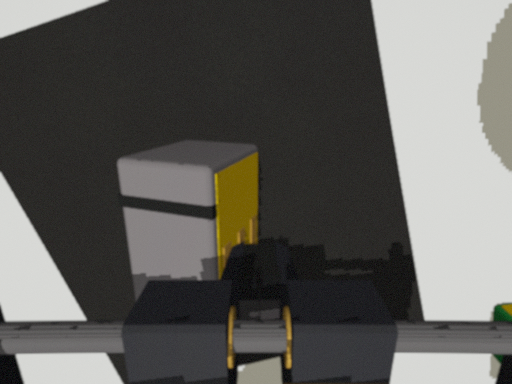

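Tipping has begun or is about to: the finger is against the yellow face at (235,240). I'll keep pushing.

{"fn": "play_rows", "kwargs": {
  "moves": [
    [0,0,0,-5,0,0,0],
    [0,0,0,-5,0,0,0],
    [0,0,0,-5,0,0,0],
    [0,0,0,-5,0,0,0]
  ]
}}

```text
clock: 11.62
ee_pos: [0.5483, -0.2484, 0.0575]
tool_rot: [[0.987, -0.158, 0.013], [-0.158, -0.987, 0.0], [0.012, -0.002, -1.0]]
force: [1.0, -0.7, 2.4]
gripper_width: 0.009
```

```bash
python3 - <<'E'
from h import *
c=cam("wrist"); cv2.imwrite("pics/w4.png",c["img"][:,:,::-1])
E
```

```text
(no output)
```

View pics/w4.png

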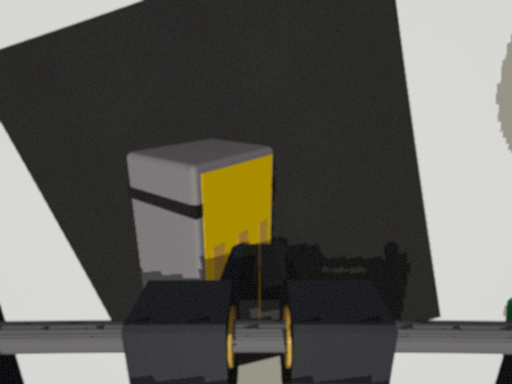

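{"fn": "play_rows", "kwargs": {
  "moves": [
    [0,0,0,-5,0,0,0],
    [0,0,0,-5,0,1,0],
    [0,0,0,-5,0,0,0],
    [0,0,0,-5,0,1,0]
  ]
}}

```text
clock: 12.0
ee_pos: [0.5209, -0.2445, 0.0533]
tool_rot: [[0.987, -0.158, 0.001], [-0.158, -0.987, 0.002], [0.001, -0.002, -1.0]]
force: [0.3, 0.8, -0.1]
gripper_width: 0.001
```

```bash
python3 - <<'E'
from h import *
c=cam("wrist"); cv2.imwrite("pics/w5.png",c["img"][:,:,::-1])
E
```

```text
(no output)
```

View pics/w5.png

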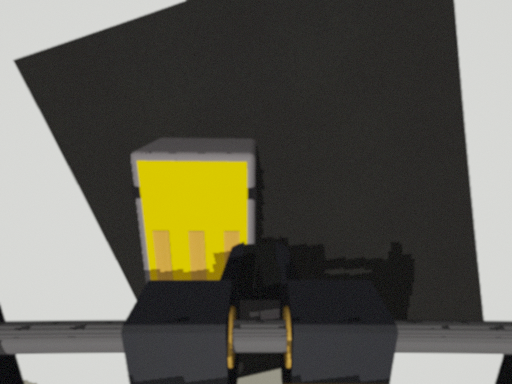

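The yellow face is now up (190,220). I'll raise the arm, open the gripper and look.

{"fn": "play_rows", "kwargs": {
  "moves": [
    [0,0,0,0,0,-15,88],
    [0,0,0,0,0,-35,88],
    [0,0,0,-7,0,-35,88],
    [0,0,0,-7,0,-35,88],
    [0,0,0,-7,0,-10,88],
    [0,0,0,0,0,0,88],
    [0,0,0,0,0,0,88]
  ]
}}

```text
clock: 12.63
ee_pos: [0.493, -0.2402, 0.1838]
tool_rot: [[0.987, -0.158, -0.013], [-0.158, -0.987, 0.005], [-0.014, -0.003, -1.0]]
force: [0.4, -0.1, -0.6]
gripper_width: 0.509
```

```bash
python3 tt.py 0.491 -0.239 0.2; python3 - <<'E'
from h import *
c=cam("wrist"); cv2.imwrite("pics/w6.png",c["img"][:,:,::-1]); np.save("w6.npy",c,allow_pickle=True)
sc=cam("scene"); sd=cam("side"); crop(sc,(150,210,290,330),5,"s6.png"); np.save("c6.npy",[sc,sd],allow_pickle=True)
crop(sd,(170,140,330,310),4,"d6.png")
E
```

```text
q [ 0.6   0.69 -0.38  1.83  0.37  0.7  -0.16] clk 12.6333 pos [ 0.493  -0.2402  0.1838] F [ 0.4 -0.1 -0.6]
delta tool mm [ -2.4  -0.9 -16.1] down [0.014 0.003 1.   ] tool y az -99.1
```

View pics/w6.png

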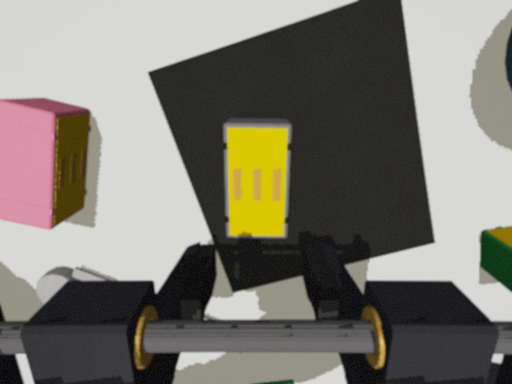

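View pics/d6.png

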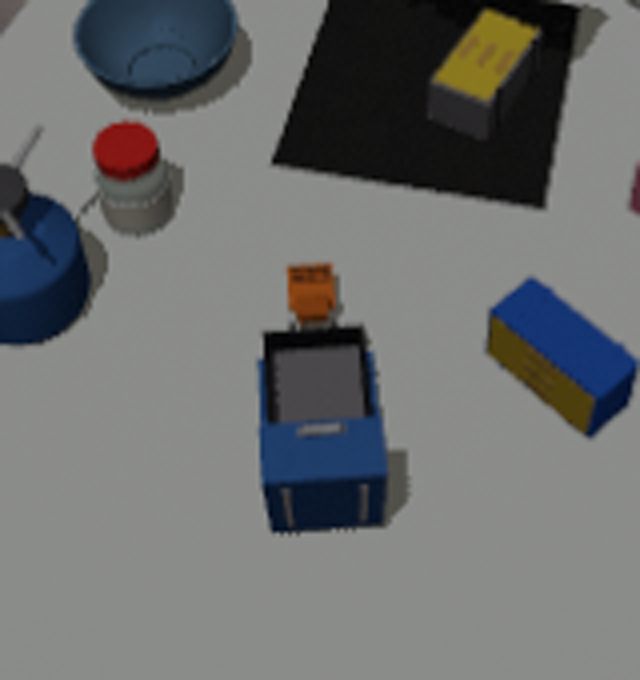

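```bash
python3 - <<'E'
from h import *
c=np.load("w6.npy",allow_pickle=True).item(); crop(c,(205,105,310,250),4,"w6c.png")
E
```

```text
(no output)
```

View pics/w6c.png

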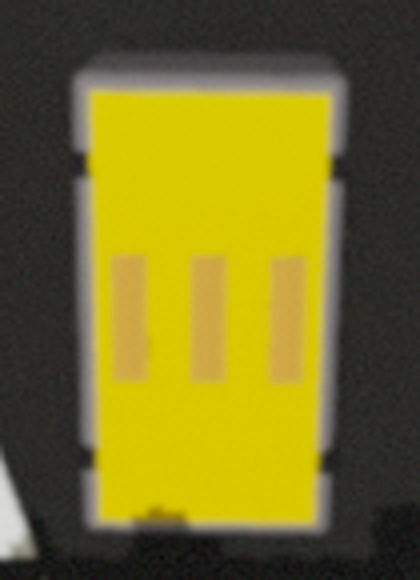

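```bash
python3 - <<'E'
from h import *
c=np.load("w6.npy",allow_pickle=True).item()
uv=np.array([(73,76),(346,76),(328,530),(87,528)])/4+[205,105]
a,b,z=.055,.030,.051
print(onz(c,uv,z).round(4))
p,r=fit([(c,[(-a,-b,z),(-a,b,z),(a,b,z),(a,-b,z)],uv)],[.49,-.24,-1.71]);print(p.round(4),np.degrees(p[2]),r.round(1).tolist())
s=status.read_state();R=s["tool_rot"];print(s["ee_pos"])
print("tool delta to grasp",(R.T@(np.array([*p[:2],.030])-s["ee_pos"])*1000).round(1))
E
```

```text
[[ 0.4704 -0.1811  0.051 ]
 [ 0.5282 -0.1903  0.051 ]
 [ 0.5104 -0.2964  0.051 ]
 [ 0.4529 -0.287   0.051 ]]
[ 0.4904 -0.239  -1.7347] -99.39066349635564 [[-0.9, -1.4], [0.8, -0.9], [0.9, 1.6], [-0.8, 1.4]]
[ 0.49247305 -0.23985268  0.18233879]
tool delta to grasp [4.000e-01 1.000e-01 1.524e+02]
```

{"fn": "play_rows", "kwargs": {
  "moves": [
    [0,0.014,0,0,0,0,88],
    [0,0,0,0,0,15,88],
    [0,0,0,0,0,35,88],
    [0,0,0,0,0,35,88],
    [0,0,0,0,0,15,88],
    [0,0,0,0,0,0,88]
  ]
}}

```text
clock: 13.28
ee_pos: [0.4925, -0.2382, 0.0735]
tool_rot: [[0.988, -0.157, -0.002], [-0.157, -0.988, 0.007], [-0.003, -0.007, -1.0]]
force: [-0.1, 0.1, 0.3]
gripper_width: 1.001
```

```bash
python3 tt.py 0.4904 -0.239 0.03
```

```text
q [ 0.53  0.85 -0.27  1.92  0.48  0.44 -0.25] clk 13.2833 pos [ 0.4925 -0.2382  0.0735] F [-0.1  0.1  0.3]
delta tool mm [-1.8  1.5 43.5] down [0.003 0.007 1.   ] tool y az -99.0
```

{"fn": "play_rows", "kwargs": {
  "moves": [
    [0,0,0,-1,1,15,88],
    [0,0,0,-1,0,15,88],
    [0,0,0,0,0,9,88],
    [0,0,0,0,0,0,88]
  ]
}}

```text
clock: 13.62
ee_pos: [0.4895, -0.2373, 0.0312]
tool_rot: [[0.988, -0.156, -0.004], [-0.156, -0.988, 0.009], [-0.006, -0.008, -1.0]]
force: [-0.1, -0.4, 0.5]
gripper_width: 0.999
```

```bash
python3 tt.py 0.4904 -0.239 0.03
```

```text
q [ 0.5   0.92 -0.22  1.93  0.51  0.35 -0.28] clk 13.6167 pos [ 0.4895 -0.2373  0.0312] F [-0.1 -0.4  0.5]
delta tool mm [1.2 1.5 1.2] down [0.006 0.008 1.   ] tool y az -99.0
```

{"fn": "play_rows", "kwargs": {
  "moves": [
    [-0.008,0.006,0,1,1,1,60],
    [0,0,0,0,0,0,40],
    [0,0,0,0,0,0,30],
    [0,0,0,0,0,0,20],
    [0,0,0,0,0,0,20],
    [0,0,0,0,0,0,20],
    [0,0,0,0,0,0,20],
    [0,0,0,0,0,0,20]
  ]
}}

```text
clock: 14.28
ee_pos: [0.4916, -0.239, 0.0331]
tool_rot: [[0.988, -0.156, 0.004], [-0.156, -0.988, -0.002], [0.004, 0.001, -1.0]]
force: [-0.3, -1.4, -3.0]
gripper_width: 0.677
```

```bash
python3 tt.py 0.4904 -0.239 0.03
```

```text
q [ 0.49  0.92 -0.21  1.94  0.52  0.34 -0.29] clk 14.2833 pos [ 0.4916 -0.239   0.0331] F [-0.3 -1.4 -3. ]
delta tool mm [-1.2  0.2  3.1] down [-0.004 -0.001  1.   ] tool y az -99.0
```

{"fn": "play_rows", "kwargs": {
  "moves": [
    [0,0,0,0,0,-10,20],
    [0,0,0,0,0,-25,20],
    [0,0,0,0,0,-35,20],
    [0,0,0,0,0,-35,20],
    [0,0,0,0,0,-35,20],
    [0,0,0,0,0,-35,20],
    [0,0,0,0,0,-10,20],
    [0,0,0,0,0,0,20]
  ]
}}

```text
clock: 14.95
ee_pos: [0.4887, -0.2375, 0.2288]
tool_rot: [[0.988, -0.154, -0.001], [-0.154, -0.988, 0.0], [-0.001, 0.0, -1.0]]
force: [-0.3, -0.5, -3.3]
gripper_width: 0.68
```

```bash
python3 tt.py 0.5045 0.1325 0.21; python3 - <<'E'
from h import *
c=cam("wrist"); cv2.imwrite("pics/w7.png",c["img"][:,:,::-1])
E
```

```text
q [ 0.63  0.62 -0.42  1.82  0.34  0.78 -0.13] clk 14.95 pos [ 0.4887 -0.2375  0.2288] F [-0.3 -0.5 -3.3]
delta tool mm [ -41.3 -368.    18.8] down [ 0.001 -0.     1.   ] tool y az -98.9
```

View pics/w7.png

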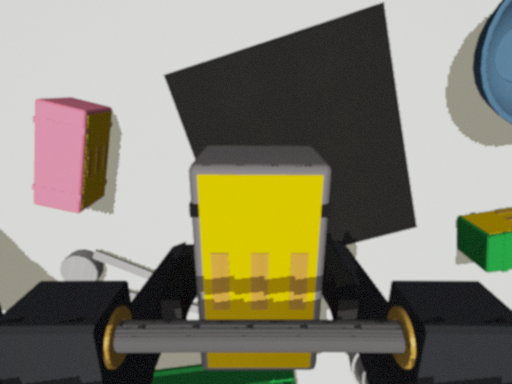

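{"fn": "play_rows", "kwargs": {
  "moves": [
    [0,0,0,-2,-18,0,20],
    [0,0,0,-4,-35,0,20],
    [0,0,0,-4,-35,0,20],
    [0,0,0,-4,-35,0,20],
    [0,0,0,-4,-35,0,20],
    [0,0,0,-4,-35,0,20],
    [0,0,0,-4,-35,0,20],
    [0,0,0,-4,-35,0,20],
    [0,0,0,-4,-35,0,20],
    [0,0,0,-4,-30,0,20],
    [0,0,0,-2,-20,0,20],
    [0,0,-0.1,0,0,0,20],
    [0,0,-0.1,0,0,0,20],
    [0,0,-0.1,0,0,0,20],
    [0,0,-0.1,0,0,0,20],
    [0,0,-0.1,0,0,0,20],
    [0,0,-0.09,0,0,0,20],
    [0,0,0,0,0,0,20]
  ]
}}

```text
clock: 16.5
ee_pos: [0.4854, 0.1252, 0.2022]
tool_rot: [[0.892, 0.449, -0.05], [0.449, -0.893, -0.009], [-0.048, -0.015, -0.999]]
force: [0.5, -0.3, -2.3]
gripper_width: 0.676
```

```bash
python3 tt.py 0.5045 0.1325 0.21; python3 - <<'E'
from h import *
c=cam("wrist"); cv2.imwrite("pics/w8.png",c["img"][:,:,::-1]);np.save("w8.npy",c,allow_pickle=True)
c=cam("scene"); crop(c,(190,80,330,240),4,"s8.png")
E
```

```text
q [ 0.    0.65 -0.55  1.92  0.46  0.76 -0.35] clk 16.5 pos [0.4854 0.1252 0.2022] F [ 0.5 -0.3 -2.3]
delta tool mm [20.   1.9 -8.8] down [0.048 0.015 0.999] tool y az -63.3
```

View pics/w8.png

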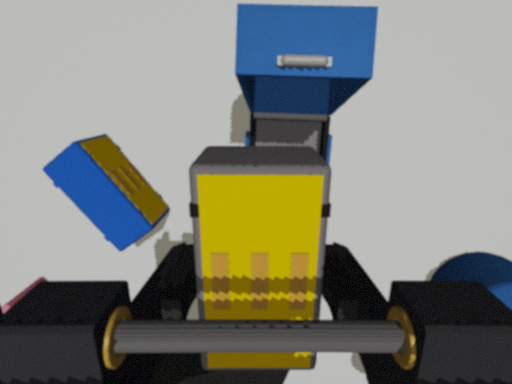

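View pics/s8.png

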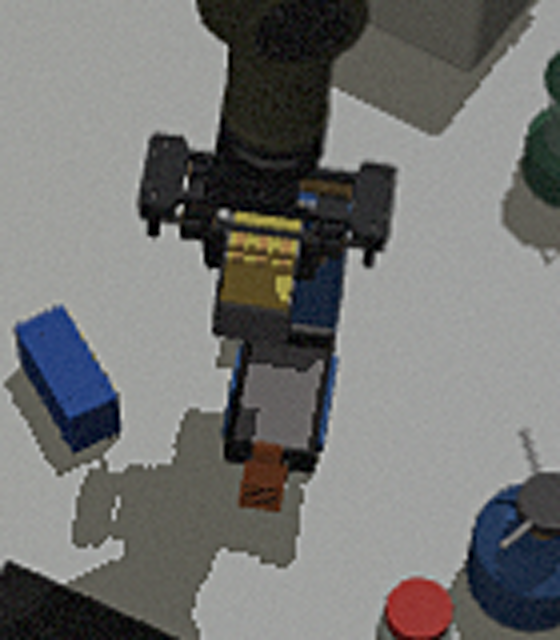

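{"fn": "play_rows", "kwargs": {
  "moves": [
    [-0.015,0.048,0.03,10,1,0,20],
    [0,0,0,10,1,0,20],
    [0,0,0,0,0,0,20]
  ]
}}

```text
clock: 16.85
ee_pos: [0.5039, 0.1312, 0.2004]
tool_rot: [[0.912, 0.409, -0.0], [0.409, -0.912, -0.003], [-0.001, 0.002, -1.0]]
force: [-0.3, -0.5, -3.4]
gripper_width: 0.676
```

```bash
python3 tt.py 0.5045 0.1325 0.2; python3 - <<'E'
from h import *
c=cam("wrist"); crop(c,(180,0,400,200),3,"w9.png");np.save("w9.npy",c,allow_pickle=True)
E
```

```text
q [-0.03  0.65 -0.52  1.91  0.48  0.71 -0.41] clk 16.85 pos [0.5039 0.1312 0.2004] F [-0.3 -0.5 -3.4]
delta tool mm [ 1.1 -0.9  0.4] down [ 0.001 -0.002  1.   ] tool y az -65.9
```

View pics/w9.png

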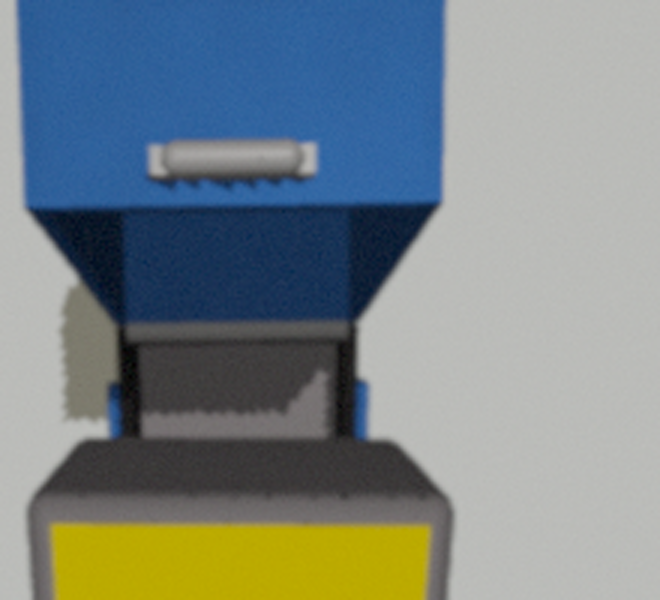

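```bash
python3 - <<'E'
from h import *
c=np.load("w9.npy",allow_pickle=True).item()
y=np.radians(115);R=np.array([[np.cos(y),-np.sin(y),0],[np.sin(y),np.cos(y),0],[0,0,1]])
t=np.array([.5045,.1325,0])
for l in [(.059,.034,.03),(.059,-.034,.03),(.059,.039,.03),(.059,-.039,.03),(.03,.034,.03),(.03,-.034,.03),(.064,.034,.03),(.064,-.034,.03)]:
    uv=proj(c,R@np.array(l)+t)[0]; print(l,uv.round(1),((uv-[180,0])*3).round(0))
# battery rear bottom/top edge in the tool -> expected
E
```

```text
(0.059, 0.034, 0.03) [223.5 113.4] [131. 340.]
(0.059, -0.034, 0.03) [294.2 112.3] [343. 337.]
(0.059, 0.039, 0.03) [218.3 113.5] [115. 340.]
(0.059, -0.039, 0.03) [299.4 112.2] [358. 337.]
(0.03, 0.034, 0.03) [225.1 143.5] [135. 431.]
(0.03, -0.034, 0.03) [293.6 142.5] [341. 428.]
(0.064, 0.034, 0.03) [223.3 108. ] [130. 324.]
(0.064, -0.034, 0.03) [294.3 106.9] [343. 321.]
```

{"fn": "play_rows", "kwargs": {
  "moves": [
    [0,0,-0.016,1,-1,15,20],
    [0,0,0,0,0,30,20],
    [0,0,0,0,0,30,20],
    [0,0,0,0,0,25,20],
    [0,0,0,0,0,10,20],
    [0,0,0,0,0,0,20]
  ]
}}

```text
clock: 17.4
ee_pos: [0.5017, 0.1314, 0.087]
tool_rot: [[0.909, 0.417, -0.002], [0.417, -0.909, -0.004], [-0.003, 0.003, -1.0]]
force: [-0.9, -0.5, -3.2]
gripper_width: 0.677
```

```bash
python3 tt.py 0.5045 0.1325 0.045; python3 - <<'E'
from h import *
c=np.load("w9.npy",allow_pickle=True).item(); T=c["world_from_camera"]
# tool-frame proj
s=status.read_state(); R=np.eye(4);R[:3,:3]=s["tool_rot"];R[:3,3]=s["ee_pos"]
c=cam("wrist"); W=R@c["T_tool_cam"]; c["world_from_camera"]=c["T_tool_cam"]
print(proj(c,[(-.03,-.055,-.018),(.03,-.055,-.018),(-.03,-.055,.03),(.03,-.055,.03)]).round(1))
c["world_from_camera"]=W;np.save("w10.npy",c,allow_pickle=True); cv2.imwrite("pics/w10.png",c["img"][:,:,::-1])
E
```

```text
q [-0.13  0.82 -0.36  2.    0.65  0.44 -0.55] clk 17.4 pos [0.5017 0.1314 0.087 ] F [-0.9 -0.5 -3.2]
delta tool mm [ 3.2  0.1 42. ] down [ 0.003 -0.003  1.   ] tool y az -65.3
[[184.1 162.1]
 [330.6 162.1]
 [203.5 142.6]
 [312.2 142.6]]
```

View pics/w10.png

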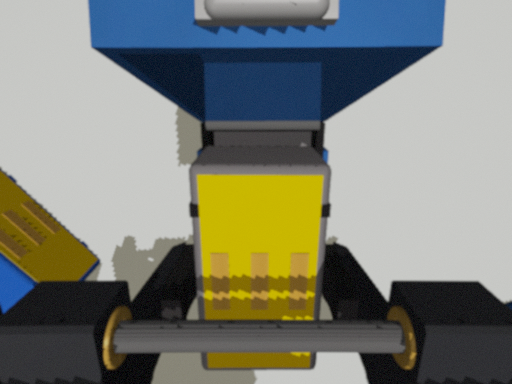

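```bash
python3 - <<'E'
from h import *
c=np.load("w10.npy",allow_pickle=True).item(); crop(c,(180,110,340,260),5,"w10c.png")
s=status.read_state()
y=np.radians(115);R=np.array([[np.cos(y),-np.sin(y),0],[np.sin(y),np.cos(y),0],[0,0,1]])
t=np.array([.5045,.1325,0])
for l in [(.059,.034,.03),(.059,-.034,.03),(.059,.039,.03),(.059,-.039,.03),(.064,.034,.03),(.064,-.034,.03)]:
    uv=proj(c,R@np.array(l)+t)[0]; print(l,uv.round(1),((uv-[180,110])*5).round(0))
E
```

```text
(0.059, 0.034, 0.03) [208.4 129.5] [142.  97.]
(0.059, -0.034, 0.03) [316.8 128.8] [684.  94.]
(0.059, 0.039, 0.03) [200.4 129.5] [102.  98.]
(0.059, -0.039, 0.03) [324.8 128.7] [724.  94.]
(0.064, 0.034, 0.03) [207.9 121.3] [140.  57.]
(0.064, -0.034, 0.03) [317.3 120.6] [686.  53.]
```

View pics/w10c.png

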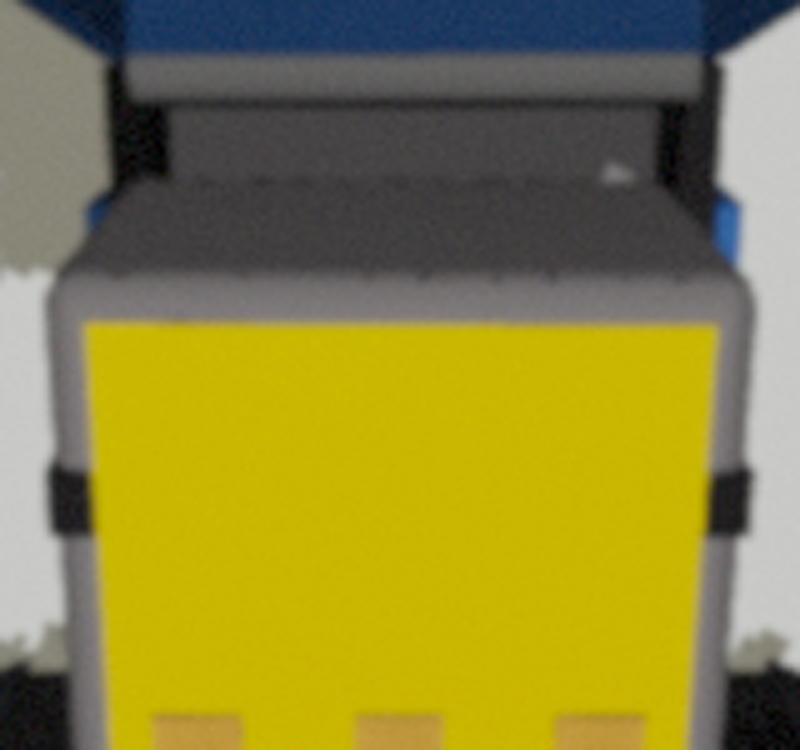

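{"fn": "play_rows", "kwargs": {
  "moves": [
    [0,0,0.006,3,0,8,20],
    [0,0,0,0,0,10,20],
    [0,0,0,0,0,2,20],
    [0,0,0,0,0,0,20]
  ]
}}

```text
clock: 17.78
ee_pos: [0.5063, 0.1335, 0.0685]
tool_rot: [[0.912, 0.409, 0.003], [0.409, -0.912, -0.002], [0.002, 0.003, -1.0]]
force: [0.7, 0.8, -3.0]
gripper_width: 0.678
```

```bash
python3 tt.py 0.5045 0.1325 0.045; python3 - <<'E'
from h import *
c=cam("wrist"); crop(c,(180,110,340,260),5,"w11c.png")
c=cam("scene"); crop(c,(220,130,300,220),7,"s11.png")
E
```

```text
q [-0.15  0.85 -0.32  1.99  0.67  0.4  -0.58] clk 17.7833 pos [0.5063 0.1335 0.0685] F [ 0.7  0.8 -3. ]
delta tool mm [-2.1  0.1 23.5] down [-0.002 -0.003  1.   ] tool y az -65.8
```

View pics/w11c.png

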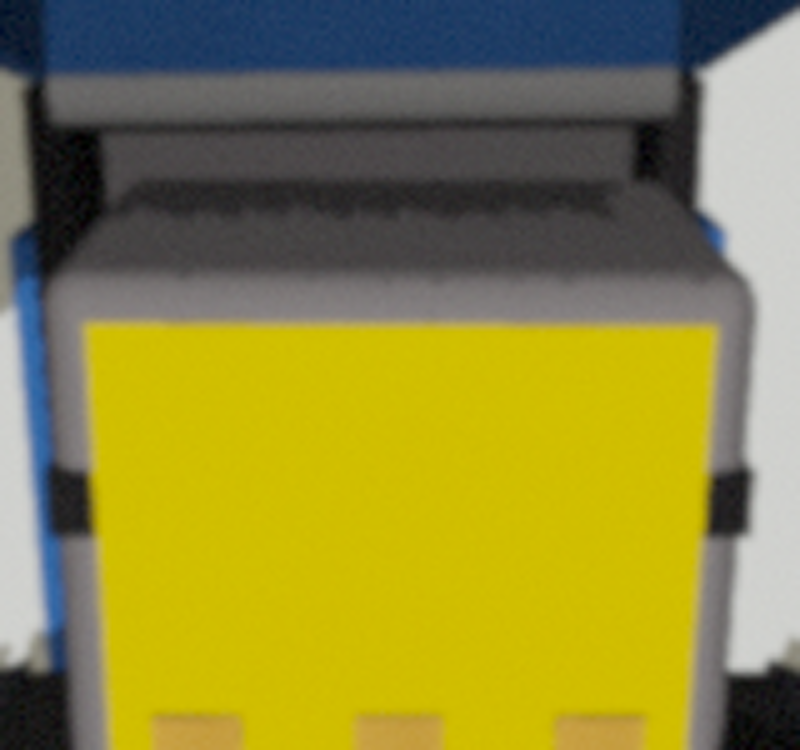

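View pics/s11.png

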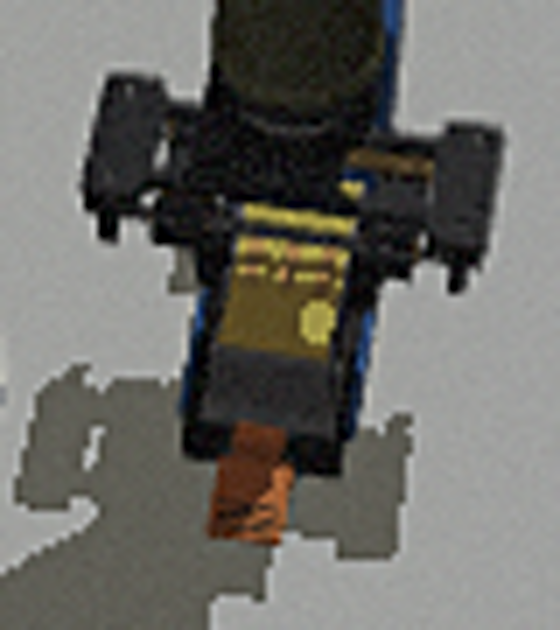

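{"fn": "play_rows", "kwargs": {
  "moves": [
    [0,0,-0.012,-2,0,0,20],
    [0,0,0,0,0,0,20],
    [0,0,0,0,0,0,20]
  ]
}}

```text
clock: 18.13
ee_pos: [0.505, 0.1327, 0.0699]
tool_rot: [[0.907, 0.421, 0.005], [0.421, -0.907, -0.001], [0.004, 0.003, -1.0]]
force: [-0.4, 0.0, -4.0]
gripper_width: 0.676
```

```bash
python3 tt.py 0.5045 0.1325 0.045; python3 - <<'E'
from h import *
c=cam("wrist"); crop(c,(180,110,340,260),5,"w12c.png")
E
```

```text
q [-0.15  0.85 -0.33  2.    0.67  0.4  -0.57] clk 18.1333 pos [0.505  0.1327 0.0699] F [-0.4  0.  -4. ]
delta tool mm [-0.6 -0.1 24.9] down [-0.004 -0.003  1.   ] tool y az -65.1
```

View pics/w12c.png

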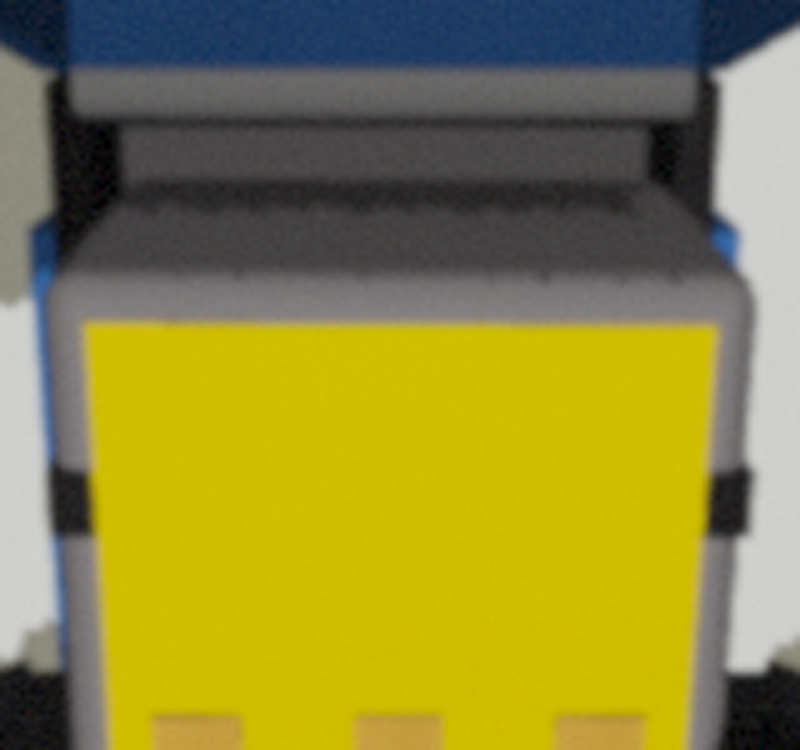

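{"fn": "play_rows", "kwargs": {
  "moves": [
    [0,0,0,-1,0,5,20],
    [0,0,0,0,0,7,20],
    [0,0,0,0,0,7,20],
    [0,0,0,0,0,2,20],
    [0,0,0,0,0,0,20]
  ]
}}

```text
clock: 18.6
ee_pos: [0.5043, 0.1322, 0.047]
tool_rot: [[0.907, 0.421, 0.006], [0.421, -0.907, -0.001], [0.005, 0.003, -1.0]]
force: [-0.1, 0.3, -2.8]
gripper_width: 0.677
```

```bash
python3 tt.py 0.5045 0.1325 0.038; python3 - <<'E'
from h import *
c=cam("wrist"); crop(c,(180,110,340,260),5,"w13c.png")
E
```

```text
q [-0.18  0.89 -0.28  2.01  0.71  0.34 -0.6 ] clk 18.6 pos [0.5043 0.1322 0.047 ] F [-0.1  0.3 -2.8]
delta tool mm [ 0.3 -0.2  9. ] down [-0.005 -0.003  1.   ] tool y az -65.1
```

View pics/w13c.png

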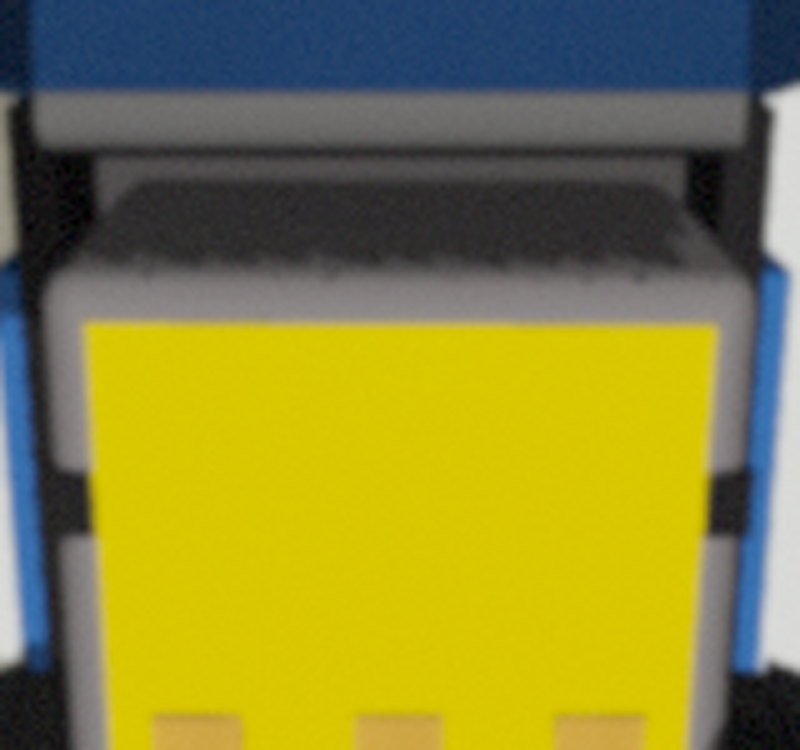

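{"fn": "play_rows", "kwargs": {
  "moves": [
    [0,0,0,0,0,3,20],
    [0,0,0,0,0,3,20],
    [0,0,0,0,0,0,20],
    [0,0,0,0,0,0,20]
  ]
}}

```text
clock: 18.98
ee_pos: [0.5043, 0.1324, 0.0403]
tool_rot: [[0.907, 0.421, 0.005], [0.421, -0.907, -0.001], [0.005, 0.003, -1.0]]
force: [-0.1, 0.8, -2.9]
gripper_width: 0.679
```

{"fn": "play_rows", "kwargs": {
  "moves": [
    [0,0,0,0,0,1,20],
    [0,0,0,0,0,1,20],
    [0,0,0,0,0,0,20]
  ]
}}

```text
clock: 19.23
ee_pos: [0.5046, 0.1325, 0.0384]
tool_rot: [[0.907, 0.421, 0.006], [0.421, -0.907, -0.0], [0.005, 0.003, -1.0]]
force: [-0.0, 0.2, -3.3]
gripper_width: 0.677
```

{"fn": "play_rows", "kwargs": {
  "moves": [
    [0,0,0,0,0,1,20],
    [0,0,0,0,0,1,20],
    [0,0,0,0,0,0,20]
  ]
}}

```text
clock: 19.48
ee_pos: [0.5048, 0.1326, 0.0375]
tool_rot: [[0.907, 0.421, 0.007], [0.421, -0.907, -0.0], [0.007, 0.003, -1.0]]
force: [0.2, 0.6, -3.0]
gripper_width: 0.679
```

{"fn": "play_rows", "kwargs": {
  "moves": [
    [0,0.007,0,0,0,2,20],
    [0,0,0,0,0,1,20],
    [0,0,0,0,0,0,20]
  ]
}}

```text
clock: 19.73
ee_pos: [0.5052, 0.1327, 0.0375]
tool_rot: [[0.907, 0.421, 0.017], [0.421, -0.907, 0.003], [0.017, 0.005, -1.0]]
force: [-0.2, -0.3, -2.7]
gripper_width: 0.676
```

{"fn": "play_rows", "kwargs": {
  "moves": [
    [0.005,-0.016,0,0,0,1,20],
    [0,0,0,0,0,2,20],
    [0,0,0,0,0,2,20],
    [0,0,0,0,0,0,20]
  ]
}}

```text
clock: 20.07
ee_pos: [0.5047, 0.1328, 0.0374]
tool_rot: [[0.907, 0.422, 0.004], [0.422, -0.907, -0.001], [0.003, 0.002, -1.0]]
force: [0.4, 0.4, -3.1]
gripper_width: 0.677
```

```bash
python3 tt.py 0.5045 0.1325 0.038; python3 - <<'E'
from h import *
c=cam("wrist"); crop(c,(180,110,340,260),5,"w14c.png")
c=cam("side"); crop(c,(210,190,290,270),7,"d14.png")
E
```

```text
q [-0.19  0.9  -0.26  2.01  0.72  0.32 -0.61] clk 20.0667 pos [0.5047 0.1328 0.0374] F [ 0.4  0.4 -3.1]
delta tool mm [-0.3  0.2 -0.6] down [-0.003 -0.002  1.   ] tool y az -65.1
```

View pics/w14c.png

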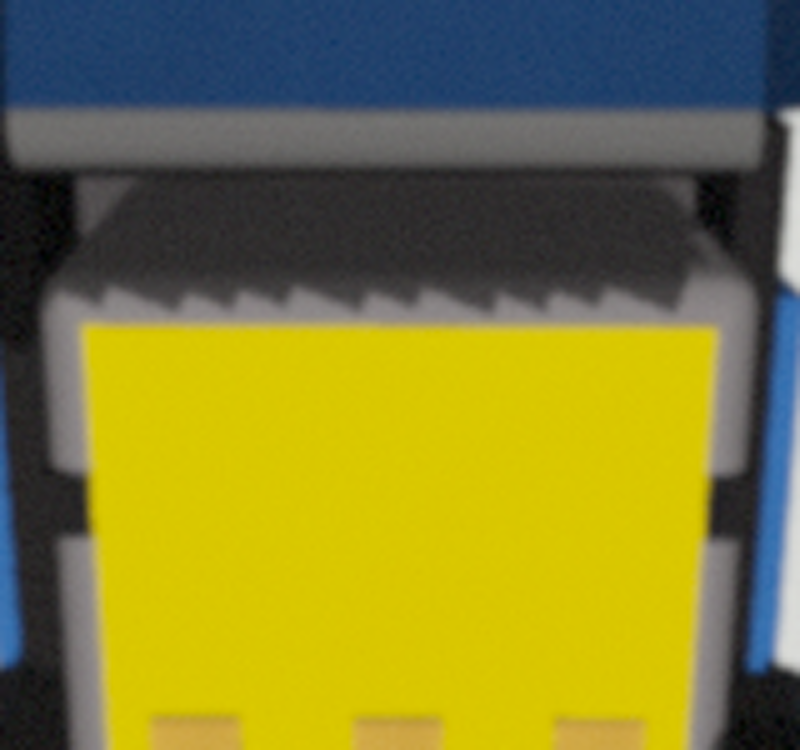

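View pics/d14.png

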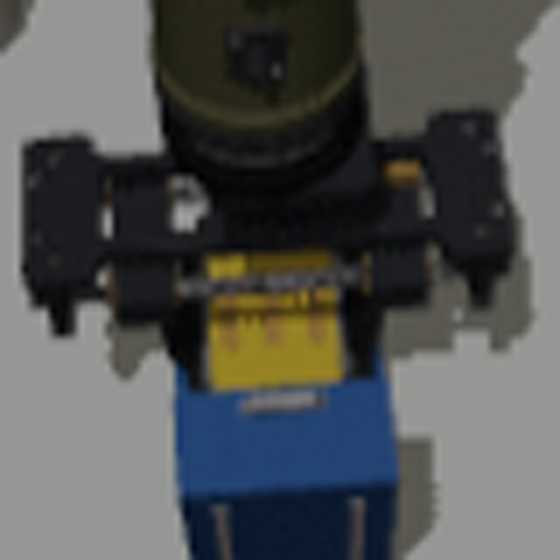

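{"fn": "play_rows", "kwargs": {
  "moves": [
    [0,0,0,0,0,2,20]
  ]
}}

```text
clock: 20.25
ee_pos: [0.5049, 0.1328, 0.0365]
tool_rot: [[0.907, 0.422, 0.005], [0.422, -0.907, -0.001], [0.004, 0.003, -1.0]]
force: [-7.8, -2.4, 46.3]
gripper_width: 0.679
```

Contact with the floor is confirmed, so I'll relax and release.

{"fn": "play_rows", "kwargs": {
  "moves": [
    [0,0,0,0,0,-1,20],
    [0,0,0,0,0,0,20]
  ]
}}

```text
clock: 20.42
ee_pos: [0.5051, 0.1329, 0.038]
tool_rot: [[0.907, 0.422, 0.006], [0.422, -0.907, -0.001], [0.005, 0.004, -1.0]]
force: [-0.3, 0.0, -2.3]
gripper_width: 0.681
```

{"fn": "play_rows", "kwargs": {
  "moves": [
    [0,0,0,0,0,1,20],
    [0,0,0,0,0,0,66],
    [0,0,0,0,0,0,75],
    [0,0,0,0,0,0,88],
    [0,0,0,0,0,0,88],
    [0,0,0,0,0,0,88]
  ]
}}

```text
clock: 20.92
ee_pos: [0.5056, 0.1331, 0.0353]
tool_rot: [[0.907, 0.422, 0.005], [0.422, -0.907, -0.001], [0.004, 0.003, -1.0]]
force: [-0.3, 0.1, -0.0]
gripper_width: 0.998
```

```bash
python3 - <<'E'
from h import *
c=cam("wrist"); cv2.imwrite("pics/w15.png",c["img"][:,:,::-1])
E
```

```text
(no output)
```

View pics/w15.png

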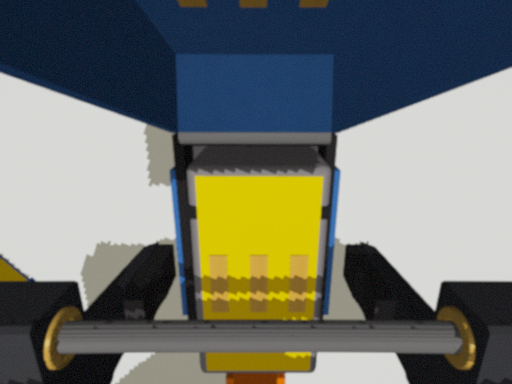

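{"fn": "play_rows", "kwargs": {
  "moves": [
    [0,0,0,0,0,-10,88],
    [0,0,0,0,0,-25,88],
    [0,0,0,0,0,-35,88],
    [0,0,0,0,0,-35,88],
    [0,0,0,0,0,-35,60],
    [0,0,0,0,0,-35,30],
    [0,0,0,0,0,-10,0],
    [0,0,0,0,0,0,0]
  ]
}}

```text
clock: 21.63
ee_pos: [0.5024, 0.1335, 0.2323]
tool_rot: [[0.905, 0.425, 0.002], [0.425, -0.905, -0.002], [0.0, 0.003, -1.0]]
force: [0.1, 0.1, -0.6]
gripper_width: 0.718
```

```bash
python3 tt.py 0.4 0.3 0.25; python3 - <<'E'
from h import *
c=cam("wrist"); cv2.imwrite("pics/w16.png",c["img"][:,:,::-1]);np.save("w16.npy",c,allow_pickle=True)
c=cam("side"); crop(c,(190,170,310,310),5,"d16.png");np.save("d16.npy",c,allow_pickle=True)
E
```

```text
q [ 0.    0.61 -0.57  1.88  0.45  0.79 -0.37] clk 21.6333 pos [0.5024 0.1335 0.2323] F [ 0.1  0.1 -0.6]
delta tool mm [ -21.9 -194.1  -18.3] down [-0.    -0.003  1.   ] tool y az -64.9
```

View pics/w16.png

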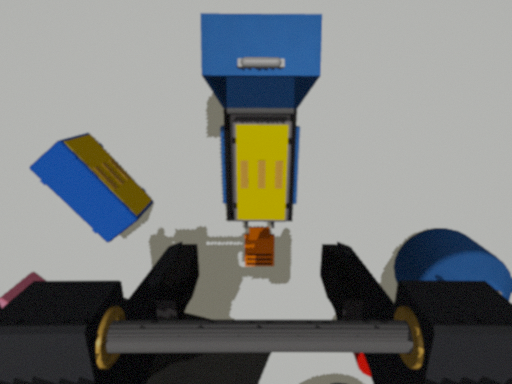

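View pics/d16.png

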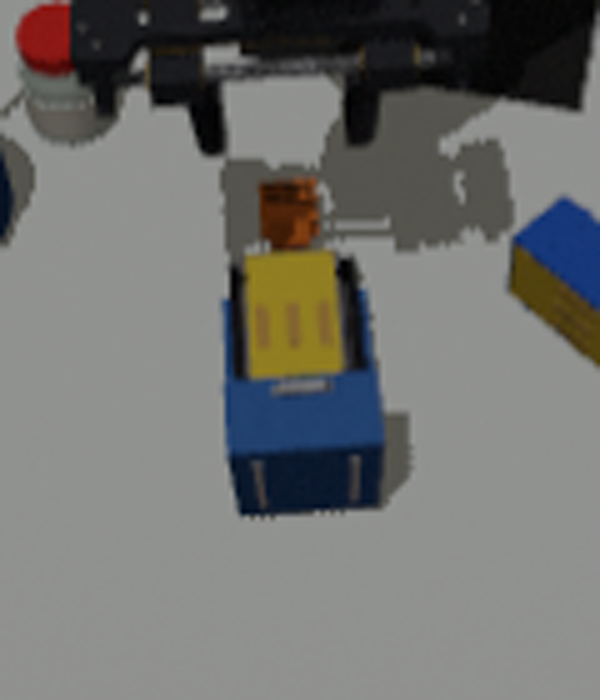

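{"fn": "play_rows", "kwargs": {
  "moves": [
    [0,0,0,0,-15,-10,0],
    [0,0,0,0,-33,-5,0],
    [0,0,0,0,-35,0,0],
    [0,0,0,0,-35,0,0],
    [0,0,0,0,-35,0,0],
    [0,0,0,0,-15,0,0],
    [0,0,0,0,0,0,0]
  ]
}}

```text
clock: 22.32
ee_pos: [0.4199, 0.292, 0.2385]
tool_rot: [[0.906, 0.423, -0.019], [0.422, -0.906, -0.011], [-0.021, 0.002, -1.0]]
force: [-0.2, 0.8, 0.2]
gripper_width: 0.099
```

```bash
cat > cf.py <<'E'
# current tool in case frame and delta to target (xc mm, yc, z)
import sys
from h import *
s=status.read_state();R=s["tool_rot"]
y=np.radians(115);C=np.array([[np.cos(y),-np.sin(y),0],[np.sin(y),np.cos(y),0],[0,0,1]])
t=np.array([.5045,.1325,0])
print("clk",s["clock"],"case pos mm",(C.T@(s["ee_pos"]-t)*1000).round(1),"F case",(C.T@s["force"]).round(1),"q",s["q"].round(2))
d=-R[2]; print("fix turn",[round(-d[1],3),round(d[0],3)],"y az",np.degrees(np.arctan2(R[1,1],R[0,1])).round(1))
a=[float(v)/1000 for v in sys.argv[1:]]
for i in range(0,len(a),3):
    print("->",(R.T@(t+C@np.array(a[i:i+3])-s["ee_pos"])*1000).round(1))
E
python3 cf.py 165 0 130
python3 - <<'E'
import numpy as np
for th in [1.8,1.57,1.4,1.2,1,.8,.6,.4,.3,.2,.1,0]:
    P=lambda s,n:(64-s*np.cos(th)+n*np.sin(th),30+s*np.sin(th)+n*np.cos(th))
    print(th,np.round(P(112,39),0),np.round(P(128,39),0))
E
```

```text
clk 22.3167 case pos mm [180.3   9.3 238.5] F case [ 0.8 -0.2  0.2] q [-0.35  0.59 -0.56  1.87  0.41  0.81 -0.69]
fix turn [np.float64(0.002), np.float64(0.021)] y az -65.0
-> [ 11.6  15.1 108.3]
1.8 [127. 130.] [131. 146.]
1.57 [103. 142.] [103. 158.]
1.4 [ 83. 147.] [ 81. 163.]
1.2 [ 60. 149.] [ 54. 163.]
1 [ 36. 145.] [ 28. 159.]
0.8 [ 14. 138.] [  3. 149.]
0.6 [ -6. 125.] [-20. 134.]
0.4 [-24. 110.] [-39. 116.]
0.3 [-31. 100.] [-47. 105.]
0.2 [-38.  90.] [-54.  94.]
0.1 [-44.  80.] [-59.  82.]
0 [-48.  69.] [-64.  69.]
```

Now go down behind the lid.

{"fn": "play_rows", "kwargs": {
  "moves": [
    [0,0.021,0,10,0,15,0],
    [0,0,0,0,0,30,0],
    [0,0,0,0,0,30,0],
    [0,0,0,0,0,20,0],
    [0,0,0,0,0,5,0],
    [0,0,0,0,0,0,0]
  ]
}}

```text
clock: 22.82
ee_pos: [0.4254, 0.2956, 0.1323]
tool_rot: [[0.904, 0.428, -0.004], [0.428, -0.904, -0.007], [-0.007, 0.005, -1.0]]
force: [0.2, -0.2, -0.2]
gripper_width: 0.006
```

```bash
python3 cf.py 165 0 130; python3 - <<'E'
from h import *
c=cam("side"); crop(c,(190,170,310,310),5,"d17.png")
E
```

```text
clk 22.8167 case pos mm [181.3   2.8 132.3] F case [-0.2 -0.1 -0.2] q [-0.44  0.75 -0.43  1.97  0.57  0.56 -0.82]
fix turn [np.float64(0.005), np.float64(0.007)] y az -64.7
-> [ 2.7 16.3  2.4]
```

View pics/d17.png

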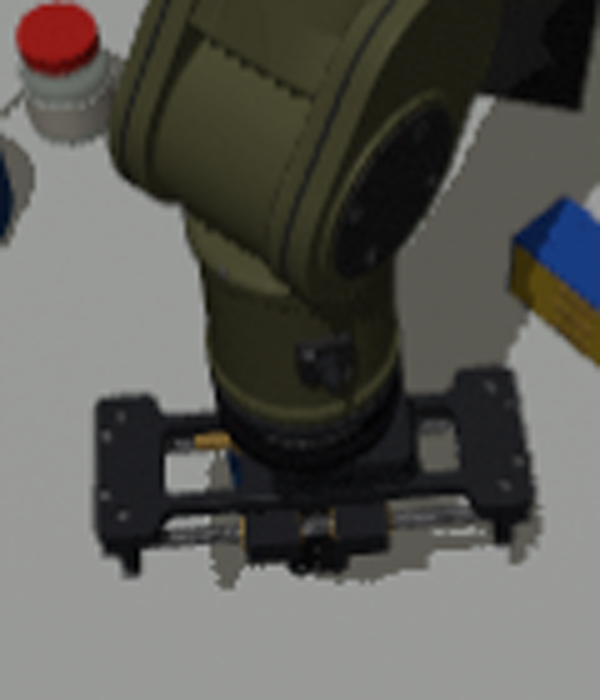

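{"fn": "play_rows", "kwargs": {
  "moves": [
    [0,0,0,2,10,0,0],
    [0,0,0,0,10,0,0],
    [0,0,0,0,8,0,0],
    [0,0,0,0,8,0,0],
    [0,0,0,0,8,0,0]
  ]
}}

```text
clock: 23.28
ee_pos: [0.4499, 0.2558, 0.1374]
tool_rot: [[0.904, 0.428, 0.002], [0.428, -0.904, -0.001], [0.002, 0.002, -1.0]]
force: [-1.7, 3.6, 1.9]
gripper_width: 0.006
```

```bash
python3 cf.py 130 0 135
```

```text
clk 23.2833 case pos mm [134.8  -2.6 137.4] F case [4.  0.1 1.9] q [-0.34  0.74 -0.45  1.97  0.58  0.56 -0.74]
fix turn [np.float64(0.002), np.float64(-0.002)] y az -64.7
-> [-2.6  4.8  2.4]
```

{"fn": "play_rows", "kwargs": {
  "moves": [
    [0,0,0,-1,8,0,0],
    [0,0,0,-1,9,0,0],
    [0,0,0,0,9,0,0],
    [0,0,0,0,9,0,0],
    [0,0,0,0,9,0,0]
  ]
}}

```text
clock: 23.7
ee_pos: [0.4692, 0.2156, 0.1402]
tool_rot: [[0.903, 0.429, 0.006], [0.429, -0.903, 0.009], [0.01, -0.005, -1.0]]
force: [-1.9, 4.3, 4.0]
gripper_width: 0.005
```

```bash
python3 cf.py 70 0 148
```

```text
clk 23.7 case pos mm [ 90.3  -3.2 140.2] F case [ 4.7 -0.1  4. ] q [-0.24  0.73 -0.46  1.98  0.59  0.55 -0.67]
fix turn [np.float64(-0.005), np.float64(-0.01)] y az -64.6
-> [-3.3 20.2 -7.9]
```

{"fn": "play_rows", "kwargs": {
  "moves": [
    [-0.005,-0.01,0,-1,9,-2,0],
    [0,0,0,-1,9,-2,0],
    [0,0,0,-1,9,-1,0],
    [0,0,0,0,9,0,0],
    [0,0,0,0,9,0,0]
  ]
}}

```text
clock: 24.12
ee_pos: [0.4873, 0.1678, 0.1446]
tool_rot: [[0.903, 0.429, -0.003], [0.429, -0.903, -0.003], [-0.004, 0.001, -1.0]]
force: [-0.6, 3.3, -0.8]
gripper_width: 0.006
```

```bash
python3 cf.py 40 0 146; python3 - <<'E'
from h import *
c=cam("side"); crop(c,(190,170,310,310),5,"d18.png")
E
```

```text
clk 24.1167 case pos mm [ 39.2   0.7 144.6] F case [ 3.2 -0.9 -0.8] q [-0.13  0.73 -0.48  1.97  0.59  0.59 -0.57]
fix turn [np.float64(0.001), np.float64(0.004)] y az -64.6
-> [ 0.7 -0.8 -1.4]
```

View pics/d18.png

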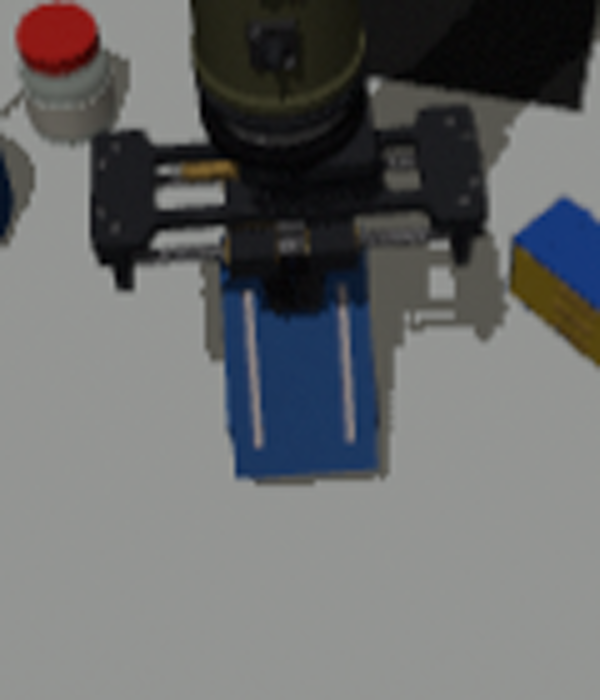

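{"fn": "play_rows", "kwargs": {
  "moves": [
    [0,0,0,0,9,2,0],
    [0,0,0,0,9,3,0],
    [0,0,0,0,8,4,0],
    [0,0,0,0,7,5,0],
    [0,0,0,0,6,5,0]
  ]
}}

```text
clock: 24.58
ee_pos: [0.5061, 0.1261, 0.1243]
tool_rot: [[0.905, 0.426, -0.003], [0.426, -0.905, -0.005], [-0.005, 0.003, -1.0]]
force: [-0.1, 2.4, 1.2]
gripper_width: -0.001
```

```bash
python3 cf.py -24 0 110
```

```text
clk 24.5833 case pos mm [ -6.4   1.3 124.3] F case [ 2.2 -0.9  1.2] q [-0.06  0.77 -0.46  1.96  0.63  0.56 -0.51]
fix turn [np.float64(0.003), np.float64(0.005)] y az -64.8
-> [ 1.2 17.5 14.3]
```

{"fn": "play_rows", "kwargs": {
  "moves": [
    [0,0,0,0,5,4,0],
    [0,0,0,0,5,4,0],
    [0,0,0,0,4,4,0],
    [0,0,0,0,3,4,0],
    [0,0,0,0,3,4,0],
    [0,0,0,0,2,3,0]
  ]
}}

```text
clock: 25.08
ee_pos: [0.5165, 0.1021, 0.0978]
tool_rot: [[0.905, 0.425, -0.004], [0.425, -0.905, -0.007], [-0.007, 0.005, -1.0]]
force: [-0.5, 0.7, 1.5]
gripper_width: 0.004
```

```bash
python3 cf.py -48 0 69
```

```text
clk 25.0833 case pos mm [-32.7   1.9  97.8] F case [0.8 0.1 1.5] q [-0.03  0.81 -0.43  1.96  0.67  0.51 -0.5 ]
fix turn [np.float64(0.005), np.float64(0.007)] y az -64.8
-> [ 2.1 15.2 28.9]
```

{"fn": "play_rows", "kwargs": {
  "moves": [
    [0,0,0,1,3,3,0],
    [0,0,0,0,2,3,0],
    [0,0,0,0,2,3,0],
    [0,0,0,0,1,2,0]
  ]
}}

```text
clock: 25.42
ee_pos: [0.5209, 0.0942, 0.0854]
tool_rot: [[0.905, 0.426, -0.005], [0.426, -0.905, -0.008], [-0.008, 0.005, -1.0]]
force: [-1.3, 0.5, 2.6]
gripper_width: 0.007
```

```bash
python3 cf.py -48 0 69
```

```text
clk 25.4167 case pos mm [-41.6   1.3  85.4] F case [1.  0.9 2.6] q [-0.03  0.84 -0.41  1.96  0.69  0.5  -0.5 ]
fix turn [np.float64(0.005), np.float64(0.008)] y az -64.8
-> [ 1.4  6.3 16.5]
```

{"fn": "play_rows", "kwargs": {
  "moves": [
    [0.005,0.008,0,0,1,2,0],
    [0,0,0,0,1,2,0],
    [0,0,0,0,1,2,0],
    [0,0,0,0,1,2,0]
  ]
}}

```text
clock: 25.75
ee_pos: [0.5223, 0.0908, 0.0779]
tool_rot: [[0.904, 0.427, 0.001], [0.427, -0.904, 0.001], [0.002, -0.0, -1.0]]
force: [-0.9, 1.1, 6.7]
gripper_width: 0.003
```

```bash
python3 cf.py -48 0 69
```

```text
clk 25.75 case pos mm [-45.3   1.5  77.9] F case [1.4 0.4 6.7] q [-0.02  0.85 -0.4   1.97  0.71  0.47 -0.5 ]
fix turn [np.float64(-0.0), np.float64(-0.002)] y az -64.8
-> [1.5 2.7 8.9]
```

{"fn": "play_rows", "kwargs": {
  "moves": [
    [0,0,0,0,0,1,0],
    [0,0,0,0,1,2,0],
    [0,0,0,0,0,1,0]
  ]
}}

```text
clock: 26.0
ee_pos: [0.5228, 0.0895, 0.0746]
tool_rot: [[0.904, 0.427, 0.003], [0.427, -0.904, 0.0], [0.003, 0.001, -1.0]]
force: [-0.2, -0.8, 2.1]
gripper_width: 0.002
```

{"fn": "play_rows", "kwargs": {
  "moves": [
    [0,0,0,0,0,2,0],
    [0,0,0,0,0,1,0]
  ]
}}

```text
clock: 26.17
ee_pos: [0.5233, 0.0885, 0.0715]
tool_rot: [[0.905, 0.426, 0.003], [0.426, -0.905, -0.001], [0.003, 0.002, -1.0]]
force: [0.4, 0.4, 1.5]
gripper_width: 0.006
```

{"fn": "play_rows", "kwargs": {
  "moves": [
    [0,0,0,0,0,1,0],
    [0,0,0,0,0,1,0]
  ]
}}

```text
clock: 26.33
ee_pos: [0.5237, 0.0878, 0.0693]
tool_rot: [[0.905, 0.425, 0.004], [0.425, -0.905, -0.002], [0.003, 0.003, -1.0]]
force: [-2.7, -0.3, 17.6]
gripper_width: 0.005
```

{"fn": "play_rows", "kwargs": {
  "moves": [
    [0,0,0,0,0,0,0]
  ]
}}

```text
clock: 26.42
ee_pos: [0.5237, 0.0878, 0.0695]
tool_rot: [[0.905, 0.425, 0.004], [0.425, -0.905, -0.002], [0.003, 0.003, -1.0]]
force: [-0.7, -0.3, 5.6]
gripper_width: 0.003
```

{"fn": "play_rows", "kwargs": {
  "moves": [
    [0,0,0,0,0,-2,0],
    [0,0,0,0,0,-3,0],
    [0,0,0,0,0,0,0]
  ]
}}

```text
clock: 26.67
ee_pos: [0.5231, 0.0878, 0.0743]
tool_rot: [[0.905, 0.426, 0.003], [0.426, -0.905, -0.002], [0.002, 0.003, -1.0]]
force: [-0.8, 0.5, -0.4]
gripper_width: 0.003
```

```bash
python3 - <<'E'
from h import *
c=cam("scene"); crop(c,(220,130,300,220),7,"s20.png")
c=cam("side"); crop(c,(190,170,310,290),5,"d20.png")
E
```

```text
(no output)
```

View pics/s20.png

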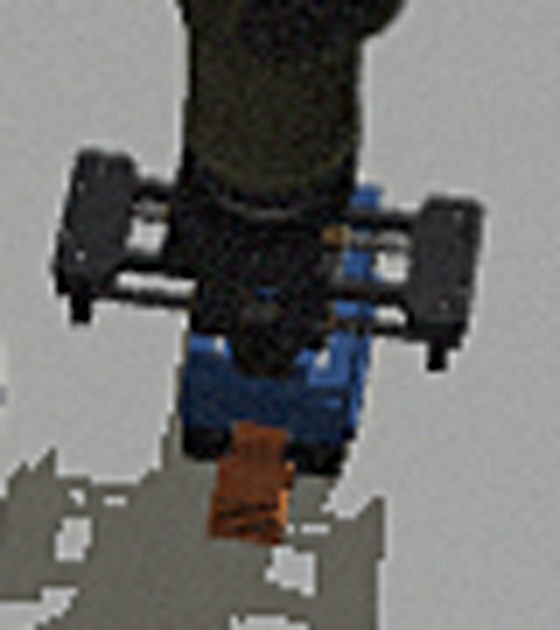

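View pics/d20.png

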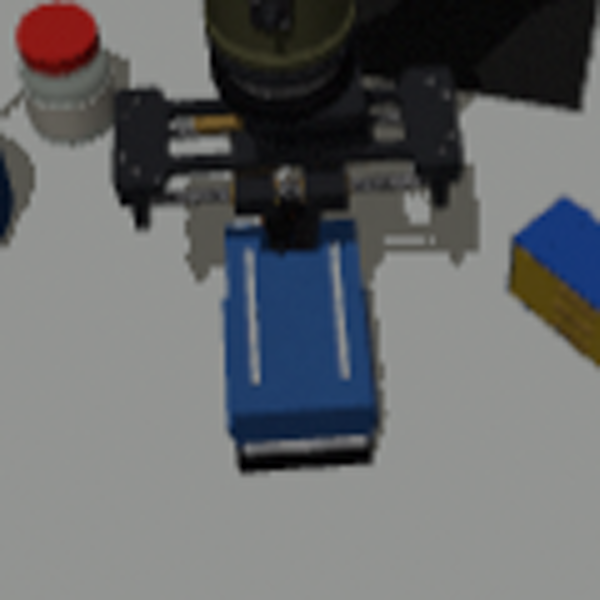

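With the finger lifted off and no contact force, the lid stays down. Next I'll retract and take a last look.

{"fn": "play_rows", "kwargs": {
  "moves": [
    [0,0,0,0,0,-15,0],
    [0,0,0,0,0,-30,0],
    [0,0,0,0,0,-35,0],
    [0,0,0,0,0,-35,0],
    [0,0,0,-20,20,-20,0],
    [0,0,0,-30,20,0,0],
    [0,0,0,-30,20,0,0],
    [0,0,0,-20,10,0,0],
    [0,0,0,0,0,0,0]
  ]
}}

```text
clock: 27.52
ee_pos: [0.4598, -0.0198, 0.2138]
tool_rot: [[0.903, 0.43, -0.0], [0.43, -0.903, -0.002], [-0.001, 0.002, -1.0]]
force: [-0.3, -0.3, 0.3]
gripper_width: 0.005
```

```bash
python3 - <<'E'
from h import *
print(status.read_state()["force"].round(1))
c=cam("wrist"); cv2.imwrite("pics/w21.png",c["img"][:,:,::-1])
c=cam("scene"); cv2.imwrite("pics/s21.png",c["img"][:,:,::-1])
c=cam("side"); crop(c,(190,180,330,280),5,"d21.png"); np.save("d21.npy",c,allow_pickle=True)
p,r=fit([(c,[(-.064,-.039,.069),(-.064,.039,.069),(.064,.039,.069),(.064,-.039,.069)],np.array([(226,177),(356,170),(375,358),(232,365)])/5+[190,180])],[.5,.133,2]);print(p)
E
```

```text
[-0.3 -0.3  0.3]
[0.49935713 0.13239506 1.99665227]
```

View pics/d21.png

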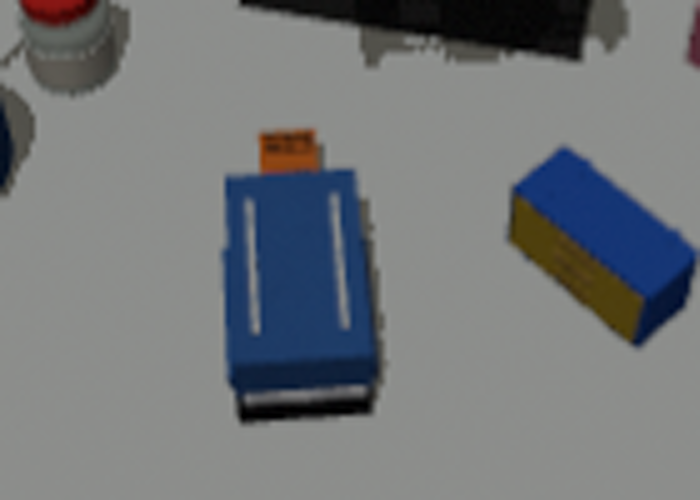

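View pics/s21.png

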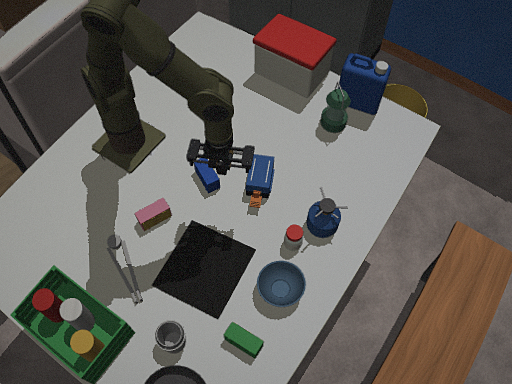

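View pics/w21.png

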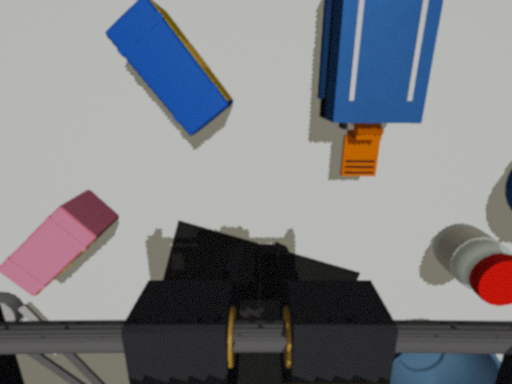

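The side crop shows the lid in the same pixels as at the start, corners (226,177) to (375,358), so it is shut. The other objects are where they were, and the arm is clear of everything.

```bash
python3 -c "
from plant import robot; print(robot.sign_off())"
```

```text
the job is handed in; nothing more can be done
None
```

The battery is in the charging case with its yellow face up, the lid is shut and latched, and I handed the job in at about 27.5 s of the 70 s allowed. In order, I pressed the latch until the lid popped open, tipped the battery on the mat, lowered it into the case, and pressed the lid down until it snapped.

**Last checks:**
- **Lid:** it stayed down after I lifted the finger off with no contact force. In the side view it sits in the same place as when it was shut at the start.
- **Battery:** it was centred in the case, flat, with the yellow face up, before I closed the lid.
- **Other things:** the stove, bowl, cups, jar, tongs, lantern and look-alikes are where they were, judged by eye in the last pictures. The arm ends clear of everything, reading about 0 N.

**What went less well:**
- **Floor contact:** one test push after the battery reached the case floor read 46 N at the wrist. That is under the 120 N wrist limit. It was taken through the held battery, so I don't count it against the 40 N limit for the arm or gripper body.
- **Lid pressing:** the force peaked at about 18 N as the lid reached its stop.
- **Case position:** the side camera alone put the case about 5 mm off from the other two cameras. I went by the wrist camera, and the fit agreed with it.

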